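Swap the clean guide for the used tools in the sanitising cabinet

TASK

Take the clean cutting guide off the sloping rack of the sanitising cabinet and lay it flat on the table, flush along the edge of the cutting board that faces the cabinet, its whole length against that edge. Lay every used hand tool from the board on the rack, handle up and resting across both rails, then press the hood shut past its catch and, once it is shut, push the start button fully down. Leave everything else on the table where it is.

Things in the scene. Friction and masses are not known exactly. Their poses are not given: they have to be found in the camera images.
- board: Pale wooden cutting board, 240 (its x) x 350 (its y) x 15 mm, fixed to the table. Origin: centre of its underside; z up. The edge that faces the cabinet is its +y edge, 175 mm from the origin.
- guide: Clean cutting guide: a flat aluminium straightedge 180 (its x) x 56 (its y) x 5 mm with an upright dark rib along the middle of its upper side, 120 long, 12 thick, its top 31 mm above the underside; grip it by the rib. 0.2 kg. Origin: centre of its underside; z up through the rib. Starts lying across the rack, its x along the rack's y.
- cabinet: Low sanitising cabinet, fixed: an open steel basin 335 (its x) x 220 (its y) mm with 45 mm high walls, origin at the centre of its underside, z up. A control ledge, 50 wide and 45 high, runs along its -y side (towards the board; outer face at y = -160 mm) and carries the spring catch at its middle (top 75 mm above the table) and the start button.
- rack: Rack fixed in the cabinet: two narrow steel rails, each 8 mm wide, 321 long, along the rack's x at y = -50 and +50 mm; their tops are the frame's plane z = 0. Origin midway between the rail tops, 70 mm above the table. It slopes 10 degrees, the +y rail (hinge side) higher; z is the slope's normal. Room for four tools side by side, x about -112, -37, 37, 112 mm. Friction holds things on the slope.
- scraper: Used bench scraper: steel plate 150 (its x) x 60 (its y) x 4 mm with a black bar handle 150 long, 18 wide on its upper side near one long edge (centre line at y = +21 mm, top 32 mm above the underside). 0.18 kg. Lies flat, handle up, on the cutting board at the start, its length roughly along the board's x. Origin: centre of the underside; z up. May be absent.
- smoother: Used white plastic smoother: plate 150 (its x) x 60 (its y) x 8 mm with a central upright rib handle 100 long, 14 wide, top 38 mm above the underside. 0.15 kg. Lies flat, handle up, on the cutting board at the start, its length roughly along the board's x. Origin: centre of its underside. May be absent.
- press: Used grill press: dark iron plate 140 (its x) x 60 (its y) x 10 mm with a wooden bar handle on two posts along its middle, 100 long, 18 wide, from 28 to 46 mm above the underside. 0.45 kg. Lies flat, handle up, on the cutting board at the start, its length roughly along the board's x. Origin: centre of its underside. May be absent.
- pounder: Used meat pounder: plain metal plate 130 (its x) x 60 (its y) x 14 mm with a central black upright block handle 65 long, 16 wide, top 48 mm above the underside. 0.35 kg. Lies flat, handle up, on the cutting board at the start, its length roughly along the board's x. Origin: centre of its underside. May be absent.
- hood (a joint): Amber hood, 335 x 220 x 85 mm high, hinged along the cabinet's +y wall. In rad: 0 shut, about 1.6 at the start (upright), at most 1.8. Stiff hinge: stays where left; 4 N at the free edge moves it. At 0.07 it meets the spring catch and needs a firm push of about 8 N down near the free edge to snap past, then stays below 0.03. Shut, its top is 135 mm above the table. A black lip is on the free edge.
- hinge (a point): Point at the middle of the hood's hinge line, 50 mm above the table; the hinge line runs along the cabinet's x.
- hood_top (a point): Point on the outer face of the hood's top panel, 20 mm from the free edge, midway along it. With the hood shut it lies 200 mm from the hinge line in the cabinet's -y and 85 mm above it; with the hood upright that face looks away from the basin (cabinet's +y).
- start (a joint): Start push button, travel 6 mm (value in m: 0 up, 0.006 fully down), spring of 5 N.
- start_top (a point): Centre of the top of the grey 28 mm start button, which looks up from a 60 x 44 mm pod that stands 85 mm above the table on the control ledge, at the end nearer the robot.
- jar: Bystander on the table, not to be moved: glass jar, 70 mm wide, 100 high.
- ramekin: Bystander on the table, not to be moved: white ramekin, 84 mm wide, 45 high.
- canister: Bystander on the table, not to be moved: steel can, 80 mm wide, 130 high.
- spoon: Bystander on the table, not to be moved: wooden spoon, 240 mm long.
There are look-alikes about, which are no part of the job. Leave any green look-alike of the scraper alone.

How it is judged:
On the way, in this order (a step that is already met when the one before it is completed fails the run):
1. all used tools lie across both rails of the rack and the guide is off the rack, the hood still open (x of scraper in the frame of rack between -0.15 and 0.15 m and y of scraper in the frame of rack between -0.035 and 0.035 m and z of scraper in the frame of rack between -0.004 and 0.006 m and angle between the z axis of each of scraper, smoother, press, pounder and the z axis of rack, either way round below 0.07 rad and angle between each of scraper, smoother, press, pounder's own z axis and vertical below 0.5 rad and angle between the x axis of each of scraper, smoother, press, pounder and the y axis of rack, either way round below 0.35 rad and linear speed of each of scraper, smoother, press, pounder below 0.03 m/s and x of smoother in the frame of rack between -0.15 and 0.15 m and y of smoother in the frame of rack between -0.035 and 0.035 m and z of smoother in the frame of rack between -0.004 and 0.006 m and x of press in the frame of rack between -0.15 and 0.15 m and y of press in the frame of rack between -0.035 and 0.035 m and z of press in the frame of rack between -0.004 and 0.006 m and x of pounder in the frame of rack between -0.15 and 0.15 m and y of pounder in the frame of rack between -0.035 and 0.035 m and z of pounder in the frame of rack between -0.004 and 0.006 m and height (world z) of guide below 0.04 m and value of joint hood above 0.8 rad), for 0.2 s.
2. the hood is shut past its catch (value of joint hood below 0.03 rad), for 0.2 s.
3. the start button is pushed fully down with the hood shut (value of joint start above 0.0045 m and value of joint hood below 0.03 rad), for 0.05 s.
At the end, for the whole second after the job is handed in: Guide flat on the table, edge within 3.5 mm of the board edge, parallel within 0.03 rad, centred within 35 mm; every tool handle up across both rails (within 6 mm of and 0.07 rad of the rail plane, 35 mm off centre, 0.35 rad off square); hood below 0.03 rad; button released (y of guide in the frame of board between 0.199 and 0.2065 m and x of guide in the frame of board between -0.035 and 0.035 m and angle between the x axis of guide and the x axis of board, either way round below 0.03 rad and angle between guide's own z axis and vertical below 0.06 rad and height (world z) of guide below 0.005 m and linear speed of guide below 0.02 m/s and x of scraper in the frame of rack between -0.15 and 0.15 m and y of scraper in the frame of rack between -0.035 and 0.035 m and z of scraper in the frame of rack between -0.004 and 0.006 m and angle between the z axis of each of scraper, smoother, press, pounder and the z axis of rack, either way round below 0.07 rad and angle between each of scraper, smoother, press, pounder's own z axis and vertical below 0.5 rad and angle between the x axis of each of scraper, smoother, press, pounder and the y axis of rack, either way round below 0.35 rad and linear speed of each of scraper, smoother, press, pounder below 0.03 m/s and x of smoother in the frame of rack between -0.15 and 0.15 m and y of smoother in the frame of rack between -0.035 and 0.035 m and z of smoother in the frame of rack between -0.004 and 0.006 m and x of press in the frame of rack between -0.15 and 0.15 m and y of press in the frame of rack between -0.035 and 0.035 m and z of press in the frame of rack between -0.004 and 0.006 m and x of pounder in the frame of rack between -0.15 and 0.15 m and y of pounder in the frame of rack between -0.035 and 0.035 m and z of pounder in the frame of rack between -0.004 and 0.006 m and value of joint hood below 0.03 rad and value of joint start below 0.002 m); the robot touches nothing.
It fails at once if a bystander is moved more than 30 mm (distance of any of jar, ramekin, canister, spoon from where it was at the start of the episode above 0.03 m).
Of scraper, smoother, press, pounder only 3 to 4 are there at a start; the rules pass over those that are not, and their reading is None.
At some moment in a run one of guide may be knocked a few centimetres aside while the robot is not near it.
Once in a run the grip may slacken for a moment while it holds something.
It also fails if it takes over 210 s, if anything falls off the work surface, if the arm or the gripper's body presses on something with over 40 N, if the wrist force passes 120 N, or if a joint passes its speed limit or range.

ROBOT

A 7-joint arm with a two-finger parallel gripper is mounted at the origin on the work surface. World frame = base frame: x ahead of the robot, y to its left, z up, the work surface at z = 0. Lengths are in m, angles in rad, forces in N, time in s.
With the tool pointing down it reaches from about 0.425 to 0.825 m from the base axis. Payload 3.6 kg.
Tool frame: the origin (TCP) lies at the very end of the fingers, on their centre line; the grasp point (between the pads) lies 19 mm behind it; y points along the fingers, z is the direction in which the jaws open and shut, and the axes are right-handed (so a half turn about y gives the same grasp; the last joint's range is limited). The gripper opens to 85 mm and grips with 20 to 120 N. Pads are 22 mm wide; open, the fingers measure 114 mm over their backs; the gripper's body (76 mm by 85 mm) begins 54 mm behind the grasp point. The pads swing forward as they close: fully open they stand 13 mm farther back than shut.
Start: joints at [1.196, 0.615, -0.013, 1.423, 0.008, 1.103, -0.04], TCP at [0.222, -0.611, 0.231] pointing down, gripper open.
Joint ranges: [-3.12, 3.12], [-0.3, 2.06], [-1.34, 1.32], [0.26, 2.42], [-1.36, 4.5], [0.01, 1.98], [-2.84, 2.84]. Speed limits (rad/s): [2.79, 2.79, 3.14, 3.14, 3.14, 3.14, 3.14].

INTERFACE

Orientations are given as a rotation vector (axis times angle).
In Python, from cell import sensors, optics, ctrl gives the robot as it stands. The module is installed in compiled form; this text tells all that it offers.
- The arm moves only by the shell command python3 -m creep 'ROWS' [OPENING] [FORCE]. ROWS is JSON, a list of rows, each a list of 6 numbers: the shift along the world's x, y, z as a fraction of full scale, then the turn, a rotation vector about the world's x, y, z as a fraction of full scale. In form: [[dx, dy, dz, wx, wy, wz], ...]. A call has 1 to 8 rows; each row is the pose to reach, as a shift and turn from the pose commanded when the call began; what a row does not reach only later rows make up. Full scale, the value 1, is 0.3 m for a shift and 1.5 rad for a turn. A row lasts 1/12 s, in which the tool goes at most 41.7 mm and 7.16 degrees, less where a joint would pass 70% of its speed; a pose out of reach is approached as far as the arm can. A call with a number of a shift or a turn outside -1 to 1 is refused whole. A call with a gripper value outside its range is refused whole. OPENING is the gripper command: -1 is shut, 1 is fully open, values between are in proportion, set as the call begins (- or left out, the last holds). The fingers move at their own pace and stop on an object; FORCE is the grip in N (left out, the last holds). Time passes only in rows, so rows that repeat a pose let the fingers close. It gives the time, the measured TCP pose, the force and the opening at its end, in the units of the state.
- sensors.observe(): the state, without advancing time (a new reading comes with each control period).
- optics.capture(name): name is "scene" or "top"; returns a dict with "pixels" (480x640x3 uint8, red, green, blue), "fov_y" (degrees; the focal length in pixels is half the picture's height over the tangent of half this angle, whatever the lens; pixels are square), "cx", "cy" (the principal point, pixels), "R" (3x3) and "t" (3): a world point X has camera coordinates R X + t. Camera axes: x right, y down, z forward; pixel columns grow to the right and rows downward; lengths in m; the calibration is good to about 2 mm. A picture is of the moment at which its call begins. There is no depth.
- ctrl.job_done(): hands the job in, once; it reports no verdict.
The state is a dict: "t": time; "joint_pos": joint angles; "dq": joint speeds; "joint_efforts": joint torques, N m; "eef_pos": TCP position; "tcp_rot": TCP orientation; "contact_force": force on the tool from outside, world axes, zero at the start; "ft_torque": the same for the moment, N m; "finger_gap": opening from 0.0 (shut) to 1.0 (fully open).
Only numpy, scipy, OpenCV 4.12 (cv2) and the standard library are available. Lean on these libraries where they do the work, as an engineer would, in place of code of your own. Each camera call takes 0.05 s, during which the arm holds its last target.

## Working session

There is one attempt and no reset: what is moved stays moved. The work goes in short steps, Python scripts to look and compute and a shell command to move; the robot and the scene stay as the last step left them, time stands still between calls to the robot, and variables do not carry over. Pictures are saved under pics/ and viewed, and the job is handed in when it is done.

```bash
mkdir -p pics; ls
python3 - <<'E'
from cell import sensors, optics
import cv2,numpy as np
print(sensors.observe())
for n in("scene","top"):
    c=optics.capture(n); cv2.imwrite(f"pics/{n}0.png",c["pixels"][:,:,::-1]); print(n,c["fov_y"],c["cx"],c["cy"],np.round(c["R"],3).tolist(),np.round(c["t"],3), [k for k in c])
    R=np.array(c["R"]);print("cam pos",-R.T@c["t"])
E
```

```text
pics
{'t': 0.0, 'joint_pos': array([ 1.19649334,  0.61593439, -0.01265711,  1.42493833,  0.00814421,
        1.10337089, -0.04043348]), 'dq': array([ 9.21465769e-04, -2.69165506e-04,  1.21071112e-03,  9.25100997e-05,
        5.72369088e-04,  3.08623924e-04, -2.65669775e-04]), 'joint_efforts': array([ 3.88298895e-04, -4.69218564e+01,  2.59186635e-01, -1.71033007e+01,
        1.00132145e-02,  9.74937313e-03,  6.99820873e-06]), 'eef_pos': array([ 0.22129552, -0.61034585,  0.23011512]), 'tcp_rot': array([-0.35767376,  2.0351466 , -2.02988227]), 'contact_force': array([ 0.35207781,  0.01733692, -0.1625139 ]), 'ft_torque': array([0.02097525, 0.00347061, 0.00084395]), 'finger_gap': 1.0029293309314586}
scene 45.35026550851864 321.07027322258006 229.07599024631804 [[0.364, 0.931, -0.005], [0.773, -0.305, -0.556], [-0.52, 0.199, -0.831]] [-0.069 -0.4    1.966] ['pixels', 'fov_y', 'cx', 'cy', 'R', 't']
cam pos [ 1.35671951 -0.44822396  1.41032854]
top 57.670486127522345 317.35506069367807 236.74637275300682 [[0.072, -0.997, 0.005], [-0.977, -0.072, -0.201], [0.2, 0.009, -0.98]] [-0.154  0.53   1.195] ['pixels', 'fov_y', 'cx', 'cy', 'R', 't']
cam pos [ 0.28972961 -0.12704044  1.27762351]
```

View pics/scene0.png

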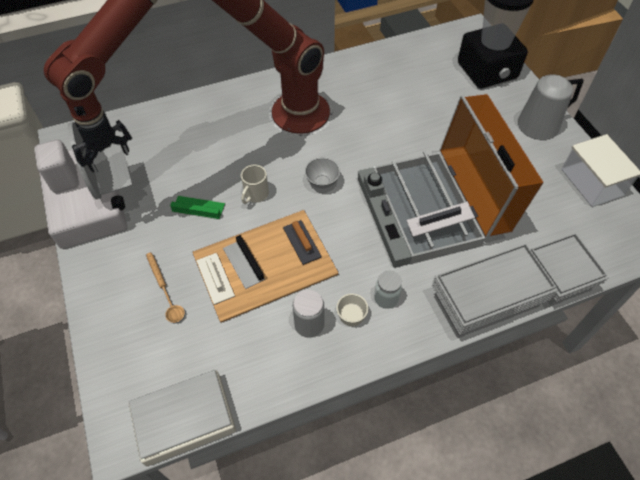

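View pics/top0.png

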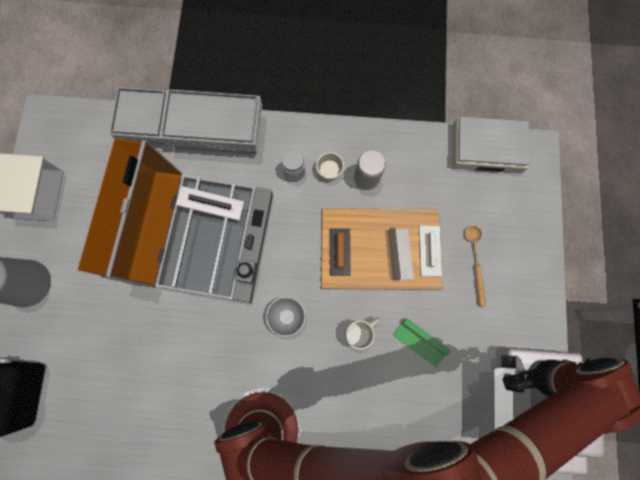

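Scene view: the board is at (265,262) with the smoother (215,278), scraper (247,258) and press (302,242). The guide is on the rack at (440,220) and the start button at (375,180). In the top view the same things are at board (381,249), press (340,250), scraper (400,253), smoother (430,250), guide (210,203) and button (245,270). No pounder is visible. The look-alike is the green scraper at top (420,340).

Next I'll crop in close.

```bash
cat > h.py <<'E'
import numpy as np,cv2
from cell import sensors, optics
from scipy.spatial.transform import Rotation as Ro
class Cam:
    def __init__(s,n):
        c=optics.capture(n); s.p=np.array(c["pixels"][:,:,::-1]); s.R=np.array(c["R"]); s.t=np.array(c["t"])
        s.f=240/np.tan(np.radians(c["fov_y"])/2); s.cx=c["cx"]; s.cy=c["cy"]; s.C=-s.R.T@s.t
    def ray(s,u,v):
        d=s.R.T@np.array([(u-s.cx)/s.f,(v-s.cy)/s.f,1]); return d/np.linalg.norm(d)
    def at(s,u,v,z):
        d=s.ray(u,v); return s.C+d*(z-s.C[2])/d[2]
    def proj(s,X):
        q=s.R@np.asarray(X)+s.t; return np.array([s.f*q[0]/q[2]+s.cx,s.f*q[1]/q[2]+s.cy])
def tri(a,ua,b,ub):
    d1,d2=a.ray(*ua),b.ray(*ub); A=np.stack([d1,-d2],1); k=np.linalg.lstsq(A,b.C-a.C,rcond=None)[0]
    p,q=a.C+k[0]*d1,b.C+k[1]*d2; return (p+q)/2,np.linalg.norm(p-q)
def crop(c,x0,y0,x1,y1,k,fn):
    cv2.imwrite(fn,cv2.resize(c.p[y0:y1,x0:x1],None,fx=k,fy=k,interpolation=cv2.INTER_CUBIC))
E
python3 - <<'E'
from h import *
t=Cam("top"); crop(t,300,190,500,320,4,"pics/t_board.png"); crop(t,70,120,290,310,3.6,"pics/t_cab.png")
s=Cam("scene"); crop(s,180,200,350,325,4.6,"pics/s_board.png"); crop(s,345,85,545,275,3.1,"pics/s_cab.png")
E
```

```text
(no output)
```

View pics/t_board.png

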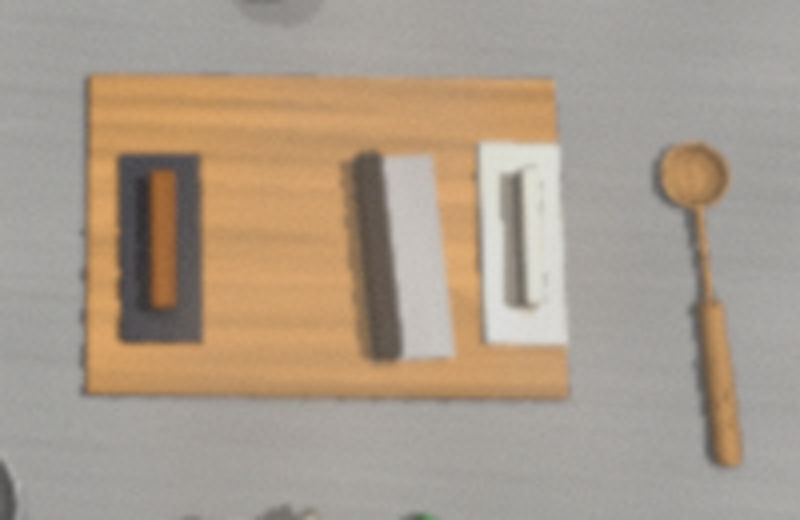

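View pics/t_cab.png

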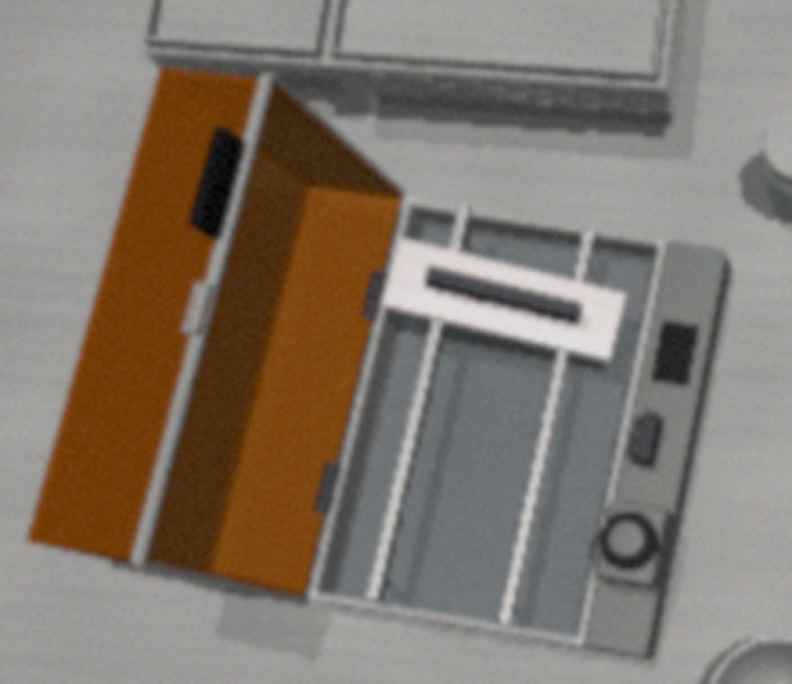

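View pics/s_board.png

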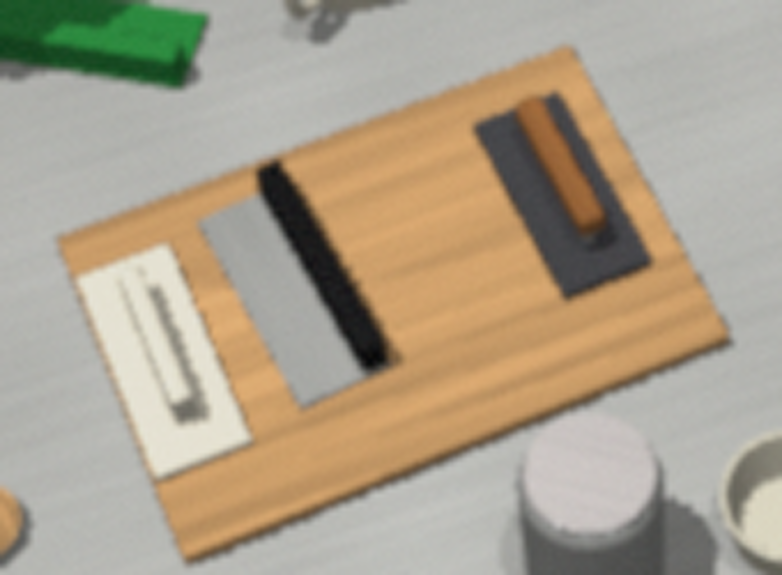

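View pics/s_cab.png

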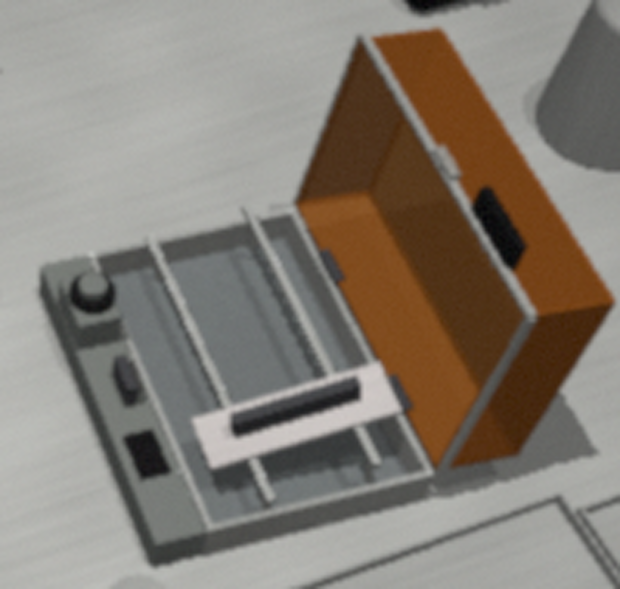

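Crops confirm three used tools: a press (wooden bar, dark plate), a black-handled scraper and a white smoother, with no pounder. The guide lies across the rack towards the far end, and the green tool is left alone. Next I'll measure the board, cabinet and tools.

Run:
```python
from h import *
t=Cam("top"); s=Cam("scene")
np.set_printoptions(precision=4,suppress=True)
# board corners hand-read from crops
tb=[(88,75),(555,77),(569,397),(84,394)]; tb=[(300+a/4,190+b/4) for a,b in tb]
sb=[(571,47),(729,340),(190,560),(60,238)]; sb=[(180+a/4.6,200+b/4.6) for a,b in sb]
print("board top-view z=.015"); P=[t.at(*p,.015) for p in tb]; print(np.array(P))
print("board scene z=.015"); Q=[s.at(*p,.015) for p in sb]; print(np.array(Q))
def al(P):
    P=np.array(P)[:,:2]; print("sides",[round(float(np.linalg.norm(P[i]-P[(i+1)%4])),4) for i in range(4)],"ctr",P.mean(0))
al(P);al(Q)
# cabinet landmarks top/scene crops
T=lambda a,b:(70+a/3.6,120+b/3.6); S=lambda a,b:(345+a/3.1,85+b/3.1)
pts={"btn":((630,540),(92,290),.091),"railA_near":((505,622),(155,240),None),"railA_far":((588,232),(268,498),None),"railB_near":((373,597),(250,210),None),"railB_far":((463,207),(376,463),None),
"catch":((649,437),(124,375),.075),"ledge_near":((650,655),(40,270),.045),"ledge_far":((727,258),(152,562),.045),
"gr1":((400,240),(380,363),None),"gr2":((627,292),(192,418),None),"gr3":((612,360),(212,468),None),"gr4":((385,308),(408,415),None),
"ribA":((428,275),(358,383),None),"ribB":((580,312),(233,425),None),"hoodcornN":((135,560),(365,40),None),"hoodcornF":((268,77),(533,318),None)}
for k,(a,b,z) in pts.items():
    p,e=tri(t,T(*a),s,S(*b)); print(k,p,"gap %.4f"%e, "" if z is None else (t.at(*T(*a),z)[:2],s.at(*S(*b),z)[:2]))
```

```text
board top-view z=.015
[[ 0.6345 -0.1226  0.015 ]
 [ 0.6586 -0.472   0.015 ]
 [ 0.42   -0.486   0.015 ]
 [ 0.3967 -0.1364  0.015 ]]
board scene z=.015
[[ 0.4018 -0.1372  0.015 ]
 [ 0.641  -0.1245  0.015 ]
 [ 0.6611 -0.4672  0.015 ]
 [ 0.4219 -0.4828  0.015 ]]
sides [0.3502, 0.2391, 0.3504, 0.2381] ctr [ 0.5275 -0.3042]
sides [0.2395, 0.3433, 0.2398, 0.3461] ctr [ 0.5315 -0.3029]
btn [0.4254 0.0755 0.0949] gap 0.0025 (array([0.4255, 0.0749]), array([0.4228, 0.0784]))
railA_near [0.3602 0.1748 0.0522] gap 0.0067 
railA_far [0.676  0.1397 0.0602] gap 0.0018 
railB_near [0.3707 0.2736 0.0668] gap 0.0047 
railB_far [0.6854 0.2399 0.0741] gap 0.0002 
catch [0.5101 0.0729 0.0683] gap 0.0008 (array([0.5087, 0.0714]), array([0.5143, 0.0708]))
ledge_near [0.3432 0.0603 0.0384] gap 0.0031 (array([0.3425, 0.0578]), array([0.3483, 0.0594]))
ledge_far [0.676  0.0306 0.0155] gap 0.0025 (array([0.6674, 0.0281]), array([0.6902, 0.0192]))
gr1 [0.6312 0.2593 0.1478] gap 0.0039 
gr2 [0.6099 0.0896 0.1242] gap 0.0041 
gr3 [ 0.5898  0.1294 -0.0106] gap 0.0121 
gr4 [0.616  0.3204 0.0102] gap 0.0142 
ribA [0.6186 0.2514 0.1043] gap 0.0010 
ribB [0.6043 0.1362 0.0795] gap 0.0018 
hoodcornN [0.3695 0.3628 0.2626] gap 0.0010 
hoodcornF [0.7055 0.3271 0.2671] gap 0.0016
```

Run:
```python
from h import *
t=Cam("top"); s=Cam("scene")
np.set_printoptions(precision=4,suppress=True)
T=lambda a,b:(70+a/3.6,120+b/3.6); S=lambda a,b:(345+a/3.1,85+b/3.1)
zl=.07-.05*np.sin(np.radians(10)); zh=.07+.05*np.sin(np.radians(10)); c=.05*np.cos(np.radians(10))
m=[((-.1605,-c),zl,(505,622),(155,240)),((.1605,-c),zl,(588,232),(268,498)),((-.1605,c),zh,(373,597),(250,210)),((.1605,c),zh,(463,207),(376,463)),((0,-.135),.072,(649,437),(124,375))]
for nm,cam,idx,f in(("top",t,2,T),("scene",s,3,S)):
    A=np.array([q[0] for q in m]); W=np.array([cam.at(*f(*q[idx]),q[1])[:2] for q in m])
    a,w=A-A.mean(0),W-W.mean(0); th=np.arctan2((a[:,0]*w[:,1]-a[:,1]*w[:,0]).sum(),(a*w).sum())
    R=np.array([[np.cos(th),-np.sin(th)],[np.sin(th),np.cos(th)]]); o=W.mean(0)-R@A.mean(0)
    print(nm,"cab",o,"yaw",np.degrees(th),"resid",np.round(W-(A@R.T+o),4).tolist())
    bb=cam.at(*f(*((630,537) if idx==2 else (92,290))),.091)[:2]; print(" button in cab",R.T@(bb-o),bb)
# tool handles
T=lambda a,b:(300+a/4,190+b/4); S=lambda a,b:(180+a/4.6,200+b/4.6)
H={"press":(.061,(163,170),(163,309),(592,232),(530,100)),"smoother":(.053,(532,168),(532,305),(183,405),(125,278)),"scraper":(.047,(370,153),(386,357),(375,357),(270,170))}
for k,(z,a,b,c2,d) in H.items():
    for nm,cam,f,p,q in(("top",t,T,a,b),("scene",s,S,c2,d)):
        p,q=cam.at(*f(*p),z)[:2],cam.at(*f(*q),z)[:2]; v=p-q; print(k,nm,"mid",(p+q)/2,"len",np.linalg.norm(v),"ang",np.degrees(np.arctan2(v[1],v[0])))
    print("  tri",tri(t,T(*a),s,S(*c2)),tri(t,T(*b),s,S(*d)))
# guide rib
T=lambda a,b:(70+a/3.6,120+b/3.6); S=lambda a,b:(345+a/3.1,85+b/3.1)
A=tri(t,T(428,275),s,S(358,383)); B=tri(t,T(580,312),s,S(233,425)); print("guide rib",A,B)
for nm,cam,f,p,q in(("top",t,T,(428,275),(580,312)),("scene",s,S,(358,383),(233,425))):
    p,q=cam.at(*f(*p),.111)[:2],cam.at(*f(*q),.091)[:2]; v=p-q; print(nm,(p+q)/2,np.linalg.norm(v),np.degrees(np.arctan2(v[1],v[0])))
o=sensors.observe();print(Ro.from_rotvec(o["tcp_rot"]).as_matrix())
```

```text
top cab [0.5219 0.2044] yaw -5.262794849847354 resid [[0.0012, -0.0008], [-0.0013, -0.0003], [0.0027, -0.0008], [-0.0024, -0.0001], [-0.0003, 0.002]]
 button in cab [-0.0819 -0.1373] [0.4278 0.0752]
scene cab [0.5276 0.2051] yaw -6.371239356272639 resid [[0.0045, 0.0001], [-0.0052, -0.0001], [0.0058, -0.0021], [-0.0049, 0.0012], [-0.0002, 0.001]]
 button in cab [-0.0901 -0.1376] [0.4228 0.0784]
press top mid [ 0.506  -0.1841] len 0.09985770315438373 ang 3.516586359466167
press scene mid [ 0.5139 -0.1843] len 0.10407931374929184 ang 1.0025392804180422
  tri (array([ 0.5586, -0.1813,  0.0487]), np.float64(0.0006356916776841943)) (array([ 0.4575, -0.1858,  0.0552]), np.float64(0.0035291422590146455))
smoother top mid [ 0.5288 -0.4471] len 0.09938591586151918 ang 1.0834436458217476
smoother scene mid [ 0.5366 -0.4482] len 0.09575991631552899 ang 5.361624333174241
  tri (array([ 0.5804, -0.4456,  0.0475]), np.float64(0.004103285368901456)) (array([ 0.481 , -0.4521,  0.0401]), np.float64(0.0012891842409781418))
scraper top mid [ 0.509  -0.3388] len 0.14792640573084964 ang 6.538228366073366
scraper scene mid [ 0.5173 -0.3396] len 0.14997600309415798 ang 7.451097594090596
  tri (array([ 0.5853, -0.3305,  0.0368]), np.float64(0.0032720355349434233)) (array([ 0.4366, -0.3488,  0.0377]), np.float64(0.00029579220115706585))
guide rib (array([0.6186, 0.2514, 0.1043]), np.float64(0.0010483787607547773)) (array([0.6043, 0.1362, 0.0795]), np.float64(0.0017861075783614372))
top [0.6087 0.1907] 0.11690801766914186 82.35328658315639
scene [0.6166 0.1902] 0.11683124503880869 84.33569549832904
[[-0.9401 -0.0001  0.3409]
 [-0.3409  0.0004 -0.9401]
 [-0.     -1.     -0.0004]]
```

```bash
cat >> h.py <<'E'
np.set_printoptions(precision=4,suppress=True)
CAB=np.array([.5248,.2048]); CY=np.radians(-5.8)
BRD=np.array([.5295,-.3035]); BY=np.radians(3.6)
def rz(a): return Ro.from_euler('z',a)
def rack(x,y,z):
    p=Ro.from_euler('zx',[CY,np.radians(10)]) if 0 else rz(CY)*Ro.from_euler('x',np.radians(10))
    return np.array([*CAB,.07])+p.apply([x,y,z])
def cab(x,y,z): return np.array([*CAB,0])+rz(CY).apply([x,y,z])
def board(x,y,z): return np.array([*BRD,0])+rz(BY).apply([x,y,z])
def ori(jaw,tilt=0):
    # jaw dir angle deg (world), tool y down, tilt deg about cabinet x
    j=np.radians(jaw); z=np.array([np.cos(j),np.sin(j),0]); y=np.array([0,0,-1.]); x=np.cross(y,z)
    ax=rz(CY).apply([1,0,0])
    return Ro.from_rotvec(ax*np.radians(tilt))*Ro.from_matrix(np.stack([x,y,z],1))
def go(p,jaw,tilt=0):
    o=sensors.observe(); d=(np.asarray(p)-o["eef_pos"])/.3
    w=(ori(jaw,tilt)*Ro.from_rotvec(o["tcp_rot"]).inv()).as_rotvec()/1.5
    print("t",round(o["t"],2),"to",np.round(p,4),"d",np.round(d,3),"w",np.round(w,3))
E
python3 - <<'E'
from h import *
go(rack(.089,0,.12),-6.7,10)
go(rack(.089,0,.009),-6.7,10)
E
```

```text
t 0.4 to [0.6112 0.1751 0.1882] d [ 1.299  2.62  -0.143] w [ 0.097 -0.075  0.735]
t 0.4 to [0.6132 0.1943 0.0789] d [ 1.306  2.684 -0.507] w [ 0.097 -0.075  0.735]
```

```bash
python3 -m creep '[[0.05,0.1,0.05,0,0,0.08],[0.1,0.2,0.1,0,0,0.15],[0.15,0.3,0.1,0,0,0.23],[0.2,0.4,0.1,0,0,0.3],[0.25,0.5,0.1,0,0,0.38],[0.3,0.6,0.1,0,0,0.38],[0.4,0.8,0.1,0,0,0.38],[0.43,0.87,0.1,0,0,0.38]]' 1 
python3 -m creep '[[0.07,0.14,0,0,0,0.08],[0.14,0.28,0,0,0,0.15],[0.21,0.42,0,0,0,0.23],[0.28,0.56,0,0,0,0.36],[0.35,0.7,0,0,0,0.36],[0.42,0.84,0,0,0,0.36],[0.42,0.86,0,0,0,0.36]]' 0
python3 -c "
from h import *
go(rack(.089,0,.12),-6.7,10)"
```

```text
t: 1.07
eef_pos: [0.3482, -0.3549, 0.2616]
tcp_rot: [-0.825, 1.672, -1.674]
contact_force: [0.7, 0.1, -0.6]
finger_gap: 1.001
t: 1.65
eef_pos: [0.475, -0.0956, 0.2618]
tcp_rot: [-1.153, 1.29, -1.292]
contact_force: [-0.1, -0.7, 0.2]
finger_gap: 0.496
t 1.65 to [0.6112 0.1751 0.1882] d [ 0.454  0.902 -0.245] w [ 0.116 -0.01  -0.003]
```

```bash
python3 -m creep '[[0.07,0.13,0,0.03,0,0],[0.14,0.26,0,0.06,0,0],[0.21,0.39,0,0.09,0,0],[0.28,0.52,0,0.12,0,0],[0.35,0.65,0,0.12,-0.01,0],[0.42,0.78,-0.1,0.12,-0.01,0],[0.45,0.9,-0.2,0.12,-0.01,0],[0.45,0.9,-0.25,0.12,-0.01,0]]' 0
python3 -c "
from h import *
go(rack(.089,0,.12),-6.7,10)
go(rack(.089,0,.009),-6.7,10)
s=Cam('scene');crop(s,345,85,545,275,3,'pics/a1.png')
s=Cam('top');crop(s,70,120,290,310,3,'pics/a2.png')"
```

```text
t: 2.32
eef_pos: [0.6109, 0.1768, 0.1878]
tcp_rot: [-1.01, 1.363, -1.154]
contact_force: [0.4, 1.2, 1.1]
finger_gap: 0.502
t 2.32 to [0.6112 0.1751 0.1882] d [ 0.001 -0.006  0.001] w [-0.007  0.003 -0.005]
t 2.32 to [0.6132 0.1943 0.0789] d [ 0.008  0.058 -0.363] w [-0.007  0.003 -0.005]
```

View pics/a1.png

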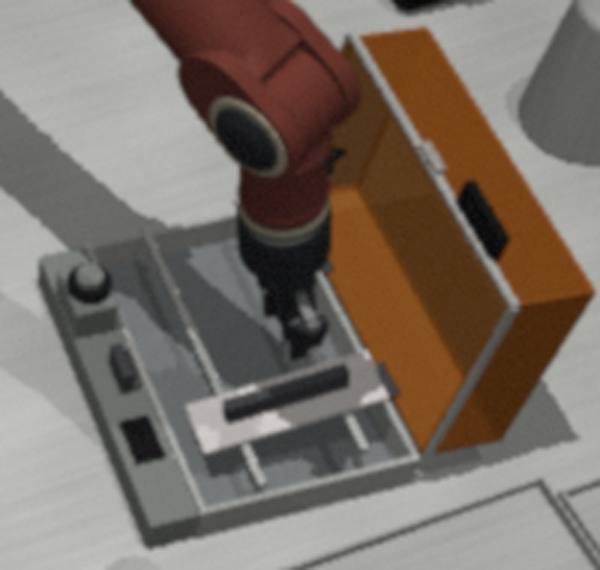

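View pics/a2.png

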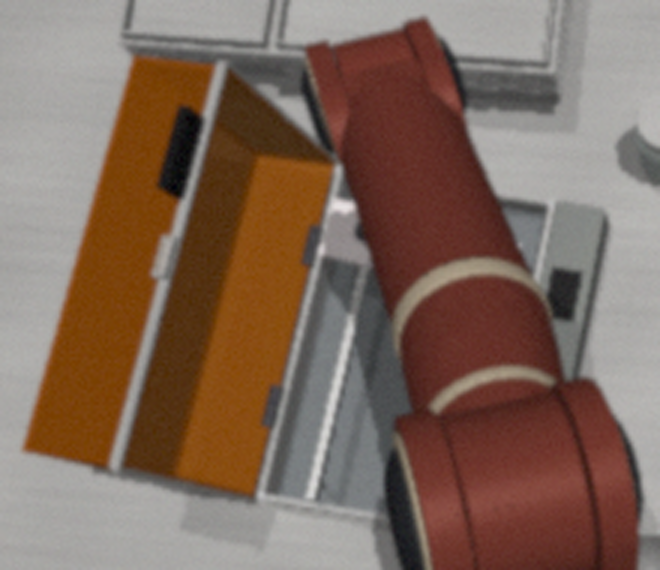

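The gripper is above the guide's rib at (285,392) in the scene crop, clear of the hood. I'll descend slowly.

```bash
python3 -m creep '[[0.002,0.015,-0.1,0,0,0],[0.004,0.03,-0.2,0,0,0],[0.006,0.045,-0.28,0,0,0],[0.008,0.052,-0.32,0,0,0],[0.008,0.058,-0.345,0,0,0],[0.008,0.058,-0.36,0,0,0],[0.008,0.058,-0.36,0,0,0]]' 0
python3 -c "
from h import *
go(rack(.089,0,.009),-6.7,10)
s=Cam('scene');crop(s,345,85,545,275,3,'pics/a3.png')"
```

```text
t: 3.0
eef_pos: [0.6116, 0.189, 0.0786]
tcp_rot: [-1.015, 1.367, -1.157]
contact_force: [0.1, -0.1, 0.4]
finger_gap: 0.496
t 3.0 to [0.6132 0.1943 0.0789] d [0.005 0.018 0.001] w [-0.004 -0.001 -0.002]
```

View pics/a3.png

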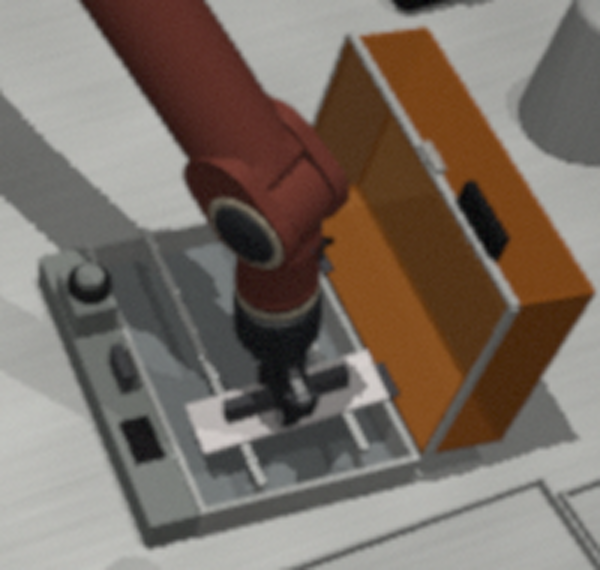

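Fingers straddle the rib near its middle at (290,390). I'll close.

```bash
python3 -m creep '[[0,0.01,0,0,0,0],[0,0.01,0,0,0,0],[0,0.01,0,0,0,0],[0,0.01,0,0,0,0],[0,0.01,0,0,0,0],[0,0.01,0,0,0,0],[0,0.01,0,0,0,0],[0,0.01,0,0,0,0]]' -1 60
python3 -m creep '[[0,-0.003,0.02,0,0,0],[0,-0.005,0.05,0,0,0],[0,-0.02,0.1,0,0,0],[0,-0.03,0.2,0,0,0],[0,-0.05,0.3,0,0,0],[0,-0.05,0.4,0,0,0],[0,-0.05,0.4,0,0,0]]' 
python3 -c "
from h import *
print(sensors.observe()['contact_force'])
s=Cam('scene');crop(s,345,85,545,275,3,'pics/a4.png')
"
```

```text
t: 3.72
eef_pos: [0.6119, 0.1929, 0.0799]
tcp_rot: [-1.013, 1.366, -1.157]
contact_force: [-1.5, -1.6, 6.1]
finger_gap: 0.122
t: 4.3
eef_pos: [0.615, 0.1784, 0.2057]
tcp_rot: [-1.003, 1.36, -1.159]
contact_force: [1.7, 1.0, -2.1]
finger_gap: 0.125
[ 1.7364  1.0234 -2.0888]
```

View pics/a4.png

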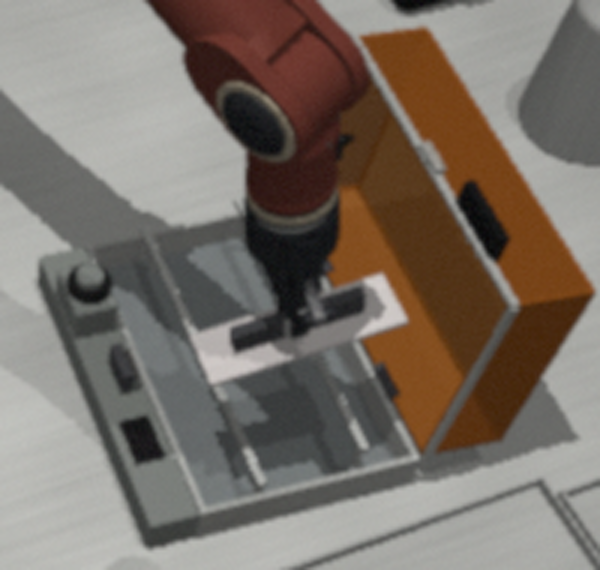

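```bash
python3 -c "
from h import *
t=Cam('top')
for n,p,z in [('jar',(292,165),.1),('ram',(330,166),.045),('can',(371,160),.13),('bowl',(286,317),.05),('mug',(360,335),.08)]: print(n,t.at(*p,z))
go(board(0,.225,.2),-86.4)
go(board(0,.225,.009),-86.4)"
```

```text
jar [ 0.7337 -0.0285  0.1   ]
ram [ 0.7597 -0.1373  0.045 ]
can [ 0.7534 -0.2495  0.13  ]
bowl [ 0.3083 -0.045   0.05  ]
mug [ 0.2748 -0.249   0.08  ]
t 4.4 to [ 0.5154 -0.0789  0.2   ] d [-0.321 -0.854  0.001] w [-0.092  0.093 -0.927]
t 4.4 to [ 0.5154 -0.0789  0.009 ] d [-0.321 -0.854 -0.636] w [-0.092  0.093 -0.927]
```

```bash
python3 -m creep '[[-0.03,-0.1,0,-0.01,0.01,-0.07],[-0.06,-0.2,0,-0.02,0.02,-0.14],[-0.1,-0.3,0,-0.03,0.03,-0.21],[-0.14,-0.4,0,-0.04,0.04,-0.28],[-0.18,-0.5,0,-0.05,0.05,-0.36],[-0.22,-0.6,0,-0.05,0.05,-0.44],[-0.27,-0.7,0,-0.05,0.05,-0.52],[-0.3,-0.8,0,-0.05,0.05,-0.6]]' 
python3 -c "
from h import *
go(board(0,.225,.2),-86.4)"
```

```text
t: 5.07
eef_pos: [0.5177, -0.0639, 0.1964]
tcp_rot: [-0.468, 1.936, -1.837]
contact_force: [0.2, -0.5, -2.2]
finger_gap: 0.124
t 5.07 to [ 0.5154 -0.0789  0.2   ] d [-0.008 -0.05   0.012] w [-0.035  0.042 -0.324]
```

```bash
python3 -m creep '[[-0.008,-0.04,0,-0.01,0.01,-0.08],[-0.008,-0.04,-0.05,-0.02,0.02,-0.16],[-0.008,-0.04,-0.1,-0.03,0.03,-0.24],[-0.008,-0.04,-0.2,-0.035,0.042,-0.324],[-0.008,-0.04,-0.25,-0.035,0.042,-0.324],[-0.008,-0.04,-0.3,-0.035,0.042,-0.324],[-0.008,-0.04,-0.3,-0.035,0.042,-0.324],[-0.008,-0.04,-0.3,-0.035,0.042,-0.324]]' 
python3 -c "
from h import *
go(board(0,.225,.009),-86.4)
s=Cam('scene');crop(s,200,130,440,310,3,'pics/b1.png')
s=Cam('top');crop(s,220,150,460,330,3,'pics/b2.png')"
```

```text
t: 5.73
eef_pos: [0.5171, -0.0743, 0.1067]
tcp_rot: [-0.075, 2.184, -2.188]
contact_force: [-0.0, 0.5, -0.8]
finger_gap: 0.123
t 5.73 to [ 0.5154 -0.0789  0.009 ] d [-0.006 -0.015 -0.326] w [ 0.001  0.    -0.004]
```

View pics/b1.png

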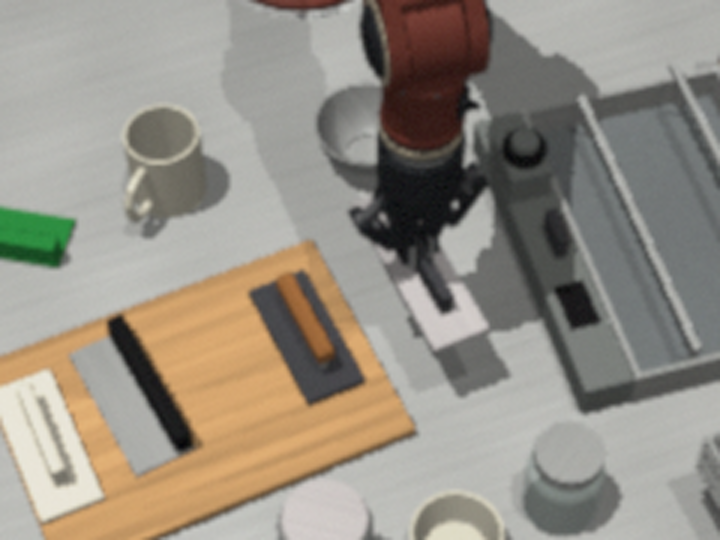

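View pics/b2.png

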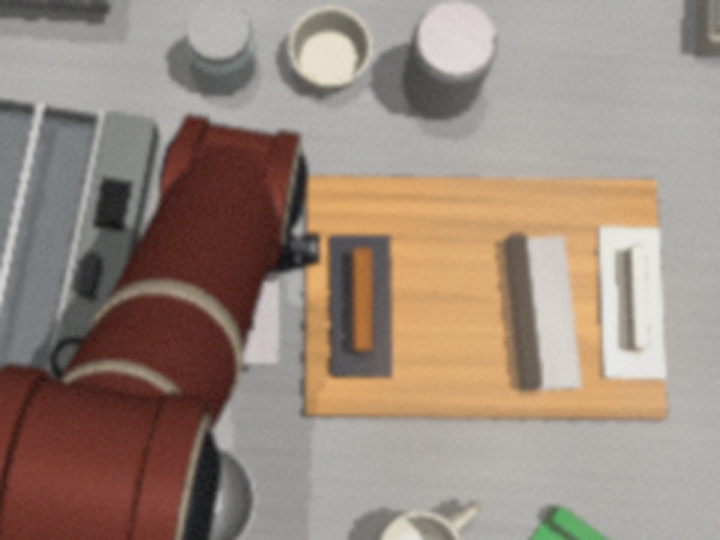

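Guide is held level, clear of the board by about 2 cm, and the bowl and jar are clear. I'll lower it.

```bash
python3 -m creep '[[0,0,-0.1,0,0,0],[0,0,-0.18,0,0,0],[0,0,-0.25,0,0,0],[0,0,-0.29,0,0,0],[0,0,-0.305,0,0,0],[0,0,-0.305,0,0,0],[0,0,-0.305,0,0,0]]'
python3 -m creep '[[0,0,-0.004,0,0,0],[0,0,-0.008,0,0,0],[0,0,-0.012,0,0,0],[0,0,-0.012,0,0,0]]'
```

```text
t: 6.42
eef_pos: [0.5197, -0.0748, 0.0178]
tcp_rot: [-0.067, 2.18, -2.186]
contact_force: [0.4, -0.0, -1.4]
finger_gap: 0.122
t: 6.75
eef_pos: [0.519, -0.0746, 0.0135]
tcp_rot: [-0.068, 2.181, -2.186]
contact_force: [-0.3, -0.1, -1.3]
finger_gap: 0.122
```

```bash
python3 -m creep '[[0,0,-0.006,0,0,0],[0,0,-0.01,0,0,0],[0,0,-0.014,0,0,0],[0,0,-0.014,0,0,0]]'
python3 -m creep '[[0,0,-0.004,0,0,0],[0,0,-0.008,0,0,0],[0,0,-0.008,0,0,0]]'
python3 -c "
from h import *
go(board(0,.203,.009),-86.4)
s=Cam('scene');crop(s,280,170,420,270,5,'pics/b3.png')"
```

```text
t: 7.08
eef_pos: [0.5189, -0.0747, 0.0104]
tcp_rot: [-0.068, 2.181, -2.186]
contact_force: [-2.5, 0.3, 10.2]
finger_gap: 0.126
t: 7.33
eef_pos: [0.5189, -0.0747, 0.0103]
tcp_rot: [-0.067, 2.181, -2.186]
contact_force: [-6.4, 1.0, 27.9]
finger_gap: 0.121
t 7.33 to [ 0.5168 -0.1009  0.009 ] d [-0.007 -0.087 -0.004] w [ 0.001  0.004 -0.004]
```

View pics/b3.png

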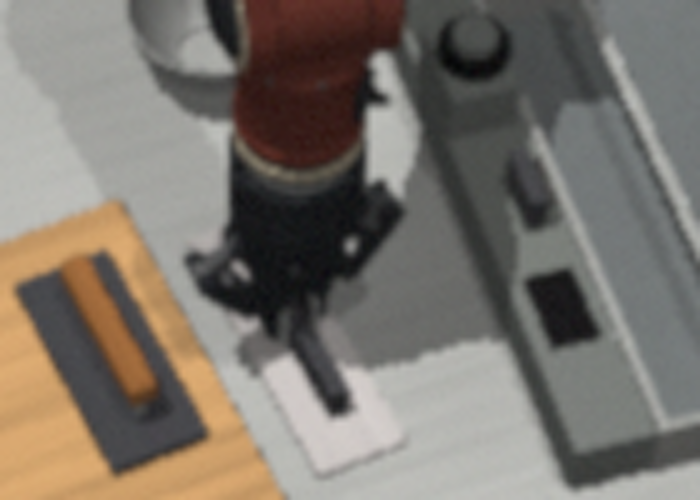

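```bash
python3 -m creep '[[0,0,0.01,0,0,0],[0,-0.01,0.01,0,0,0],[0.001,-0.02,0.01,0,0,0],[0.002,-0.035,0.01,0,0,0],[0.003,-0.05,0.01,0,0,0],[0.003,-0.06,0.01,0,0,0],[0.003,-0.06,0.01,0,0,0]]'
python3 -m creep '[[0,-0.004,0,0,0,0],[0,-0.008,0,0,0,0],[0,-0.012,0,0,0,0],[0,-0.012,0,0,0,0]]'
```

```text
t: 7.97
eef_pos: [0.5211, -0.0902, 0.0104]
tcp_rot: [-0.069, 2.183, -2.181]
contact_force: [0.5, 4.4, 8.6]
finger_gap: 0.127
t: 8.3
eef_pos: [0.5213, -0.0929, 0.0104]
tcp_rot: [-0.069, 2.183, -2.179]
contact_force: [-0.8, 4.9, 8.9]
finger_gap: 0.126
```

```bash
python3 -m creep '[[0,-0.004,0,0,0,0],[0,-0.01,0,0,0,0],[0,-0.014,0,0,0,0],[0,-0.014,0,0,0,0]]'
python3 -m creep '[[0,-0.004,0,0,0,0],[0,-0.008,0,0,0,0],[0,-0.01,0,0,0,0],[0,-0.01,0,0,0,0]]'
```

```text
t: 8.63
eef_pos: [0.5214, -0.0973, 0.0104]
tcp_rot: [-0.069, 2.183, -2.179]
contact_force: [-0.3, 6.3, 8.4]
finger_gap: 0.124
t: 8.97
eef_pos: [0.5215, -0.0997, 0.0104]
tcp_rot: [-0.069, 2.183, -2.179]
contact_force: [0.2, 6.5, 8.9]
finger_gap: 0.12
```

```bash
python3 -m creep '[[0,-0.004,0,0,0,0],[0,-0.007,0,0,0,0],[0,-0.007,0,0,0,0],[0,-0.007,0,0,0,0]]'
python3 -m creep '[[0,-0.004,0,0,0,0],[0,-0.007,0,0,0,0],[0,-0.007,0,0,0,0],[0,-0.007,0,0,0,0]]'
python3 -c "
from h import *
s=Cam('scene');crop(s,280,170,420,270,5,'pics/b4.png')"
```

```text
t: 9.3
eef_pos: [0.5216, -0.1, 0.0104]
tcp_rot: [-0.069, 2.185, -2.176]
contact_force: [0.0, 9.6, 9.0]
finger_gap: 0.124
t: 9.63
eef_pos: [0.5216, -0.1001, 0.0105]
tcp_rot: [-0.07, 2.188, -2.173]
contact_force: [0.2, 12.3, 11.5]
finger_gap: 0.127
```

View pics/b4.png

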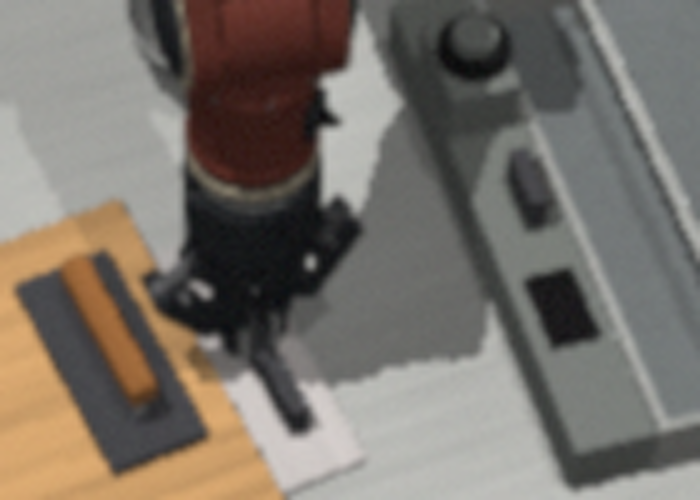

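Contact with the board edge: motion stopped at y=-0.100, against -0.101 expected. One more small push, then release.

```bash
python3 -m creep '[[0,-0.004,0,0,0,0],[0,-0.008,0,0,0,0],[0,-0.008,0,0,0,0],[0,-0.008,0,0,0,0]]'
python3 -m creep '[[0,0.012,0,0,0,0],[0,0.02,0,0,0,0],[0,0.02,0,0,0,0]]' 
python3 -m creep '[[0,0,0,0,0,0],[0,0,0,0,0,0],[0,0,0,0,0,0],[0,0,0,0,0,0]]' -0.5
python3 -m creep '[[0,0,0.03,0,0,0],[0,0,0.06,0,0,0],[0,0,0.15,0,0,0],[0,0,0.25,0,0,0],[0,0,0.35,0,0,0],[0,0,0.4,0,0,0]]' 
python3 -c "
from h import *
t=Cam('top');crop(t,220,150,460,330,3,'pics/b5.png')
s=Cam('scene');crop(s,280,170,420,270,5,'pics/b6.png')"
```

```text
t: 10.02
eef_pos: [0.5216, -0.1001, 0.0106]
tcp_rot: [-0.072, 2.19, -2.169]
contact_force: [0.1, 16.0, 11.9]
finger_gap: 0.129
t: 10.27
eef_pos: [0.5216, -0.1, 0.0104]
tcp_rot: [-0.068, 2.183, -2.179]
contact_force: [0.4, 7.0, 8.6]
finger_gap: 0.129
t: 10.6
eef_pos: [0.5195, -0.1047, 0.0092]
tcp_rot: [-0.069, 2.182, -2.188]
contact_force: [-0.0, 0.5, -0.2]
finger_gap: 0.25
t: 11.1
eef_pos: [0.5214, -0.1048, 0.134]
tcp_rot: [-0.061, 2.177, -2.185]
contact_force: [-0.4, -0.7, 0.2]
finger_gap: 0.248
```

View pics/b6.png

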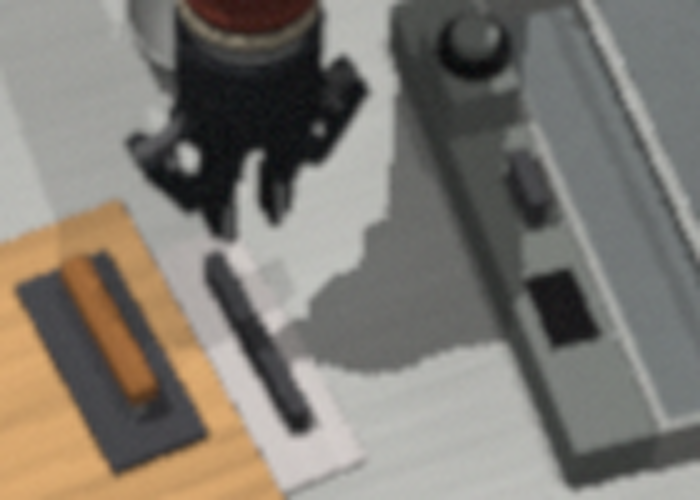

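Guide is flush along the board edge, with the rib at (258,345) in the crop. Next is the press.

```bash
python3 -c "
from h import *
go([.510,-.1842,.1],-87.3)"
```

```text
t 11.2 to [ 0.51   -0.1842  0.1   ] d [-0.04  -0.264 -0.112] w [ 0.003  0.009 -0.014]
```

```bash
python3 -m creep '[[-0.01,-0.08,0,0,0,0],[-0.02,-0.16,0,0,0,0],[-0.04,-0.24,0,0,0,-0.014],[-0.04,-0.264,-0.1,0,0,-0.014],[-0.04,-0.264,-0.11,0,0,-0.014],[-0.04,-0.264,-0.11,0,0,-0.014]]' 0
python3 -c "
from h import *
go([.510,-.1842,.034],-87.3)
s=Cam('scene');crop(s,250,190,390,290,5,'pics/c1.png')"
```

```text
t: 11.7
eef_pos: [0.5055, -0.1828, 0.0947]
tcp_rot: [-0.051, 2.198, -2.198]
contact_force: [0.4, 0.2, 0.8]
finger_gap: 0.505
t 11.7 to [ 0.51   -0.1842  0.034 ] d [ 0.015 -0.005 -0.202] w [ 0. -0.  0.]
```

View pics/c1.png

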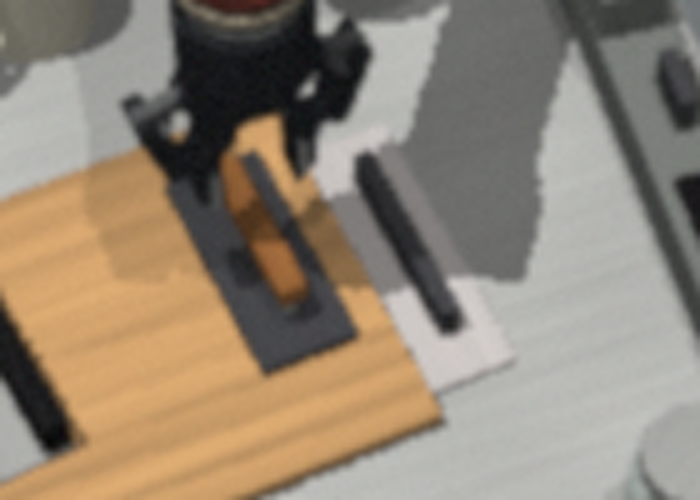

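Fingers straddle the wooden handle.

```bash
python3 -m creep '[[0.015,-0.005,-0.08,0,0,0],[0.015,-0.005,-0.15,0,0,0],[0.015,-0.005,-0.19,0,0,0],[0.015,-0.005,-0.2,0,0,0],[0.015,-0.005,-0.2,0,0,0],[0.015,-0.005,-0.2,0,0,0]]'
python3 -m creep '[[0,0,0,0,0,0],[0,0,0,0,0,0],[0,0,0,0,0,0],[0,0,0,0,0,0],[0,0,0,0,0,0],[0,0,0,0,0,0],[0,0,0,0,0,0]]' -1 90
python3 -m creep '[[0,0,0.03,0,0,0],[0,0,0.08,0,0,0],[0,0,0.2,0,0,0],[0,0,0.33,0,0,0],[0,0,0.46,0,0,0],[0,0,0.55,0,0,0],[0,0,0.55,0,0,0]]'
python3 -c "
from h import *
go(rack(-.09,0,.12),-5.8,10)
s=Cam('scene');crop(s,200,130,440,310,3,'pics/c2.png')"
```

```text
t: 12.25
eef_pos: [0.5132, -0.184, 0.0377]
tcp_rot: [-0.046, 2.191, -2.196]
contact_force: [-0.0, -0.1, 0.2]
finger_gap: 0.506
t: 12.83
eef_pos: [0.5131, -0.1841, 0.0381]
tcp_rot: [-0.045, 2.191, -2.195]
contact_force: [-1.2, 1.8, 6.5]
finger_gap: 0.188
t: 13.42
eef_pos: [0.5154, -0.1862, 0.2082]
tcp_rot: [-0.032, 2.181, -2.197]
contact_force: [2.0, -0.9, -4.2]
finger_gap: 0.187
t 13.42 to [0.4332 0.1932 0.1882] d [-0.274  1.264 -0.067] w [ 0.082 -0.079  0.947]
```

View pics/c2.png

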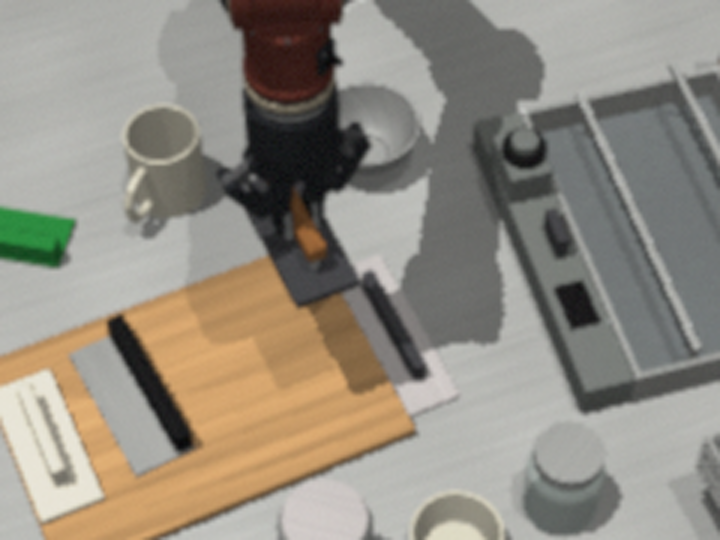

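```bash
python3 -m creep '[[0.03,0.1,0,0.01,-0.01,0.07],[0.06,0.2,0.02,0.02,-0.01,0.14],[0.09,0.3,0.02,0.03,-0.02,0.21],[0.12,0.4,0.02,0.04,-0.02,0.28],[0.15,0.5,0.02,0.05,-0.03,0.36],[0.18,0.6,0.02,0.06,-0.04,0.44],[0.2,0.7,0.02,0.06,-0.05,0.52],[0.22,0.8,0.02,0.06,-0.06,0.6]]'
python3 -c "
from h import *
go(rack(.09,0,.12),-5.8,10)"
```

```text
t: 14.13
eef_pos: [0.5761, 0.0556, 0.2046]
tcp_rot: [-0.755, 1.7, -1.541]
contact_force: [0.3, 0.6, -4.3]
finger_gap: 0.192
t 14.13 to [0.6122 0.175  0.1882] d [ 0.12   0.398 -0.055] w [ 0.026 -0.036  0.342]
```

```bash
python3 -m creep '[[0.03,0.1,0,0.01,-0.01,0.07],[0.06,0.2,0,0.015,-0.02,0.14],[0.09,0.3,0,0.02,-0.03,0.21],[0.12,0.39,0,0.026,-0.036,0.28],[0.12,0.39,-0.04,0.026,-0.036,0.342],[0.12,0.39,-0.04,0.026,-0.036,0.342]]'
python3 -c "
from h import *
go(rack(.09,0,.024),-5.8,10)
s=Cam('scene');crop(s,345,85,545,275,3,'pics/c3.png')"
```

```text
t: 14.63
eef_pos: [0.611, 0.1733, 0.1904]
tcp_rot: [-1.027, 1.358, -1.15]
contact_force: [-1.1, -2.1, -5.5]
finger_gap: 0.19
t 14.63 to [0.6139 0.1916 0.0936] d [ 0.01   0.061 -0.322] w [-0.001 -0.004 -0.001]
```

View pics/c3.png

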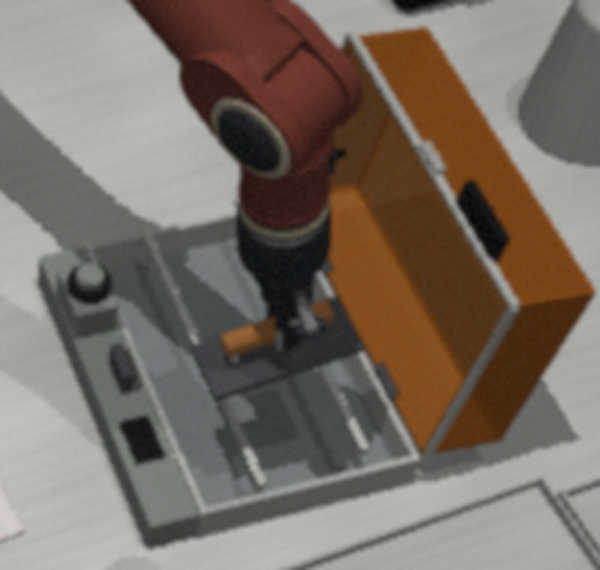

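```bash
python3 -m creep '[[0.002,0.02,-0.1,0,0,0],[0.005,0.04,-0.2,0,0,0],[0.008,0.055,-0.27,0,0,0],[0.01,0.06,-0.3,0,0,0],[0.01,0.062,-0.312,0,0,0],[0.01,0.062,-0.312,0,0,0],[0.01,0.062,-0.312,0,0,0]]'
python3 -m creep '[[0,0.001,-0.006,0,0,0],[0,0.001,-0.009,0,0,0],[0,0.001,-0.009,0,0,0]]'
```

```text
t: 15.27
eef_pos: [0.6181, 0.1904, 0.1032]
tcp_rot: [-1.013, 1.354, -1.159]
contact_force: [1.0, 0.2, -4.5]
finger_gap: 0.189
t: 15.52
eef_pos: [0.6176, 0.191, 0.1002]
tcp_rot: [-1.014, 1.354, -1.158]
contact_force: [0.1, -0.7, -5.0]
finger_gap: 0.187
```

```bash
python3 -m creep '[[0,0.001,-0.006,0,0,0],[0,0.001,-0.01,0,0,0],[0,0.001,-0.01,0,0,0]]'
python3 -m creep '[[0,0.001,-0.006,0,0,0],[0,0.001,-0.01,0,0,0],[0,0.001,-0.01,0,0,0]]'
python3 -m creep '[[0,0.001,-0.006,0,0,0],[0,0.001,-0.01,0,0,0],[0,0.001,-0.01,0,0,0]]'
```

```text
t: 15.77
eef_pos: [0.6169, 0.1914, 0.0961]
tcp_rot: [-1.016, 1.355, -1.158]
contact_force: [-0.5, -0.5, -5.5]
finger_gap: 0.191
t: 16.02
eef_pos: [0.6171, 0.1919, 0.0931]
tcp_rot: [-1.015, 1.355, -1.158]
contact_force: [-0.2, 0.4, -4.6]
finger_gap: 0.191
t: 16.27
eef_pos: [0.6174, 0.1919, 0.0927]
tcp_rot: [-1.015, 1.354, -1.158]
contact_force: [-2.9, -3.4, 8.5]
finger_gap: 0.187
```

```bash
python3 -m creep '[[0,0,-0.004,0,0,0],[0,0,-0.004,0,0,0]]'
python3 -m creep '[[0,0,0,0,0,0],[0,0,0,0,0,0],[0,0,0,0,0,0],[0,0,0,0,0,0],[0,0,0,0,0,0]]' -0.2
python3 -m creep '[[0,-0.005,0.03,0,0,0],[0,-0.01,0.06,0,0,0],[-0.002,-0.03,0.16,0,0,0],[-0.003,-0.05,0.28,0,0,0],[-0.004,-0.07,0.38,0,0,0],[-0.004,-0.07,0.4,0,0,0]]'
python3 -c "
from h import *
s=Cam('scene');crop(s,345,85,545,275,3,'pics/c4.png')
go(np.array([.513,-.339,.2]),-83)"
```

```text
t: 16.43
eef_pos: [0.6175, 0.1919, 0.0927]
tcp_rot: [-1.015, 1.354, -1.159]
contact_force: [-4.7, -4.1, 13.2]
finger_gap: 0.194
t: 16.85
eef_pos: [0.6174, 0.1924, 0.0891]
tcp_rot: [-1.015, 1.355, -1.157]
contact_force: [-0.1, -0.1, 0.7]
finger_gap: 0.399
t: 17.35
eef_pos: [0.6197, 0.1709, 0.2166]
tcp_rot: [-1.003, 1.348, -1.162]
contact_force: [0.1, 0.1, 1.5]
finger_gap: 0.399
t 17.4 to [ 0.513 -0.339  0.2  ] d [-0.353 -1.701 -0.051] w [-0.086  0.099 -0.892]
```

View pics/c4.png

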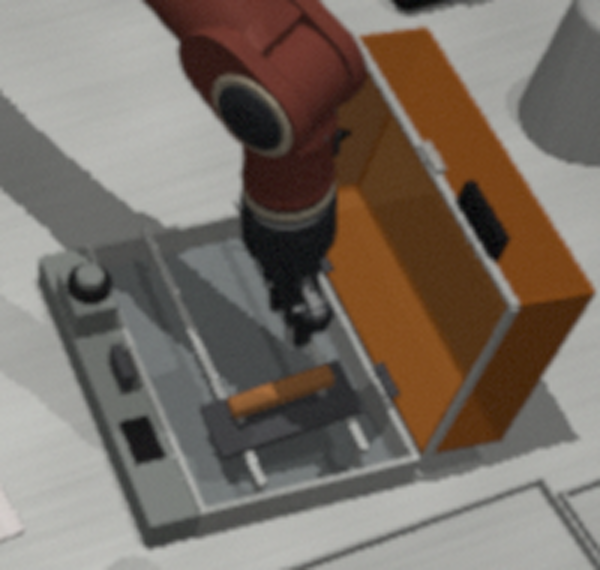

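The press lies across both rails. Next is the scraper.

```bash
python3 -m creep '[[-0.02,-0.11,0,-0.01,0.01,-0.07],[-0.04,-0.23,0,-0.02,0.02,-0.14],[-0.06,-0.35,0,-0.03,0.03,-0.21],[-0.08,-0.47,0,-0.04,0.04,-0.28],[-0.11,-0.6,0,-0.05,0.05,-0.36],[-0.14,-0.72,0,-0.06,0.06,-0.44],[-0.17,-0.84,0,-0.06,0.06,-0.52],[-0.19,-0.96,0,-0.06,0.06,-0.59]]' 0.1
python3 -c "
from h import *
go(np.array([.513,-.339,.11]),-83)"
```

```text
t: 18.07
eef_pos: [0.5575, -0.118, 0.2085]
tcp_rot: [-0.506, 1.92, -1.839]
contact_force: [0.3, -1.1, -0.1]
finger_gap: 0.55
t 18.07 to [ 0.513 -0.339  0.11 ] d [-0.148 -0.737 -0.328] w [-0.03   0.03  -0.299]
```

```bash
python3 -m creep '[[-0.02,-0.11,0,-0.01,0.01,-0.07],[-0.05,-0.23,0,-0.02,0.02,-0.14],[-0.08,-0.35,0,-0.03,0.03,-0.21],[-0.1,-0.47,0,-0.03,0.03,-0.28],[-0.12,-0.6,-0.05,-0.03,0.03,-0.3],[-0.148,-0.71,-0.15,-0.03,0.03,-0.3],[-0.148,-0.735,-0.3,-0.03,0.03,-0.3],[-0.148,-0.735,-0.33,-0.03,0.03,-0.3]]' 0
python3 -c "
from h import *
go(np.array([.513,-.339,.028]),-83)
s=Cam('scene');crop(s,180,190,340,310,4.5,'pics/d1.png')"
```

```text
t: 18.73
eef_pos: [0.5095, -0.3404, 0.1048]
tcp_rot: [-0.137, 2.163, -2.162]
contact_force: [-0.8, -0.2, -0.8]
finger_gap: 0.5
t 18.73 to [ 0.513 -0.339  0.028] d [ 0.012  0.005 -0.256] w [-0.    -0.005  0.002]
```

View pics/d1.png

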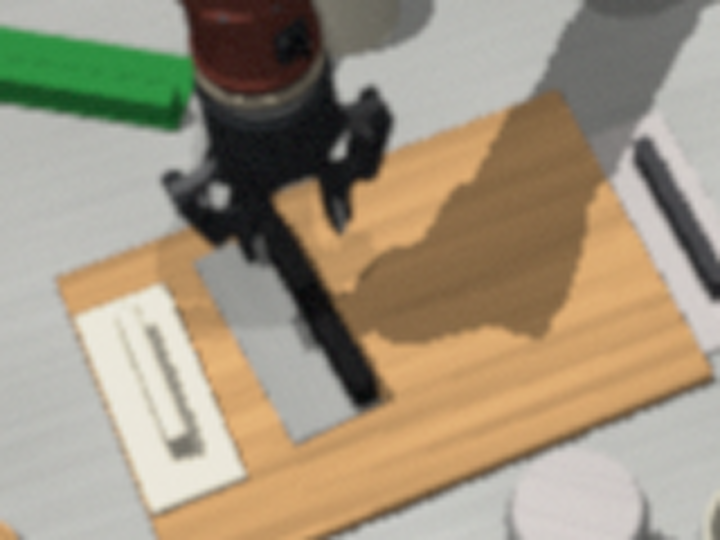

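```bash
python3 -m creep '[[0.01,0.005,-0.1,0,0,0],[0.01,0.005,-0.18,0,0,0],[0.01,0.005,-0.24,0,0,0],[0.01,0.005,-0.262,0,0,0],[0.01,0.005,-0.27,0,0,0],[0.01,0.005,-0.27,0,0,0],[0.01,0.005,-0.27,0,0,0]]'
python3 -m creep '[[0,0,0,0,0,0],[0,0,0,0,0,0],[0,0,0,0,0,0],[0,0,0,0,0,0],[0,0,0,0,0,0],[0,0,0,0,0,0],[0,0,0,0,0,0]]' -1 90
python3 -m creep '[[0,0,0.03,0,0,0],[0,0,0.08,0,0,0],[0,0,0.2,0,0,0],[0,0,0.33,0,0,0],[0,0,0.46,0,0,0],[0,0,0.57,0,0,0],[0,0,0.57,0,0,0]]'
python3 -c "
from h import *
go(rack(-.02,0,.12),-5.8,10)
s=Cam('scene');crop(s,180,150,340,270,4.5,'pics/d2.png')"
```

```text
t: 19.37
eef_pos: [0.5186, -0.3362, 0.0305]
tcp_rot: [-0.133, 2.151, -2.157]
contact_force: [-0.2, 0.2, 0.5]
finger_gap: 0.5
t: 19.95
eef_pos: [0.5185, -0.3366, 0.0308]
tcp_rot: [-0.132, 2.151, -2.158]
contact_force: [-0.3, -0.5, 6.0]
finger_gap: 0.186
t: 20.53
eef_pos: [0.5213, -0.3382, 0.2086]
tcp_rot: [-0.12, 2.138, -2.161]
contact_force: [1.1, -1.2, -1.0]
finger_gap: 0.19
t 20.53 to [0.5028 0.1861 0.1882] d [-0.062  1.748 -0.068] w [ 0.088 -0.075  0.894]
```

View pics/d2.png

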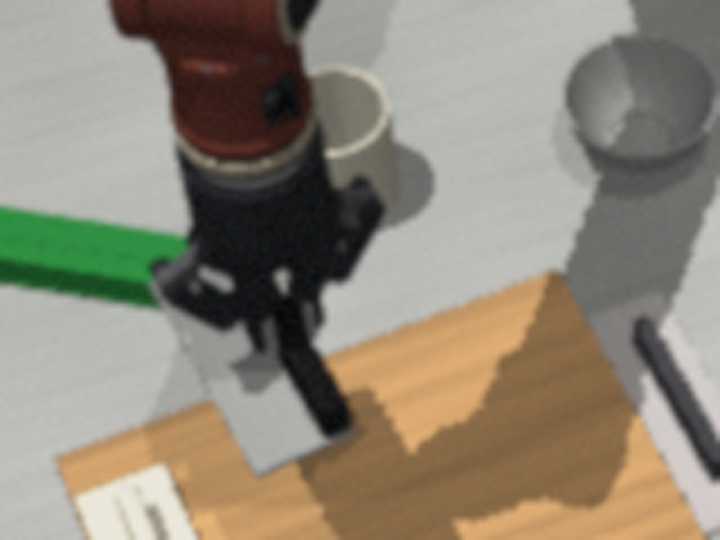

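```bash
python3 -m creep '[[0,0.1,0,0.01,-0.01,0.07],[-0.01,0.2,0.02,0.02,-0.01,0.14],[-0.01,0.3,0.02,0.03,-0.02,0.21],[-0.02,0.4,0.02,0.04,-0.02,0.28],[-0.02,0.5,0.02,0.05,-0.03,0.36],[-0.02,0.6,0.02,0.06,-0.04,0.44],[-0.03,0.72,0.02,0.06,-0.05,0.52],[-0.03,0.84,0.02,0.06,-0.06,0.6]]'
python3 -c "
from h import *
go(rack(-.021,0,.12),-5.8,10)"
```

```text
t: 21.25
eef_pos: [0.5062, -0.083, 0.2044]
tcp_rot: [-0.807, 1.643, -1.493]
contact_force: [0.3, 0.7, -0.8]
finger_gap: 0.184
t 21.25 to [0.5018 0.1862 0.1882] d [-0.015  0.897 -0.054] w [ 0.029 -0.029  0.29 ]
```

```bash
python3 -m creep '[[0,0.1,0,0.01,-0.01,0.07],[0,0.22,0,0.015,-0.02,0.14],[0,0.34,0,0.02,-0.03,0.21],[-0.01,0.46,0,0.029,-0.029,0.28],[-0.01,0.58,0,0.029,-0.029,0.29],[-0.015,0.7,0,0.029,-0.029,0.29],[-0.015,0.82,0,0.029,-0.029,0.29],[-0.015,0.89,-0.03,0.029,-0.029,0.29]]'
python3 -m creep '[[0,0,0,0,0,0],[0,0,0,0,0,0]]'
python3 -c "
from h import *
go(rack(-.021,0,.0175),-5.8,10)
s=Cam('scene');crop(s,345,85,545,275,3,'pics/d3.png')"
```

```text
t: 21.92
eef_pos: [0.5027, 0.1883, 0.1975]
tcp_rot: [-1.018, 1.352, -1.153]
contact_force: [-0.3, 0.8, -1.3]
finger_gap: 0.185
t: 22.08
eef_pos: [0.5019, 0.1839, 0.1953]
tcp_rot: [-1.024, 1.355, -1.155]
contact_force: [-0.7, 0.2, -2.2]
finger_gap: 0.186
t 22.08 to [0.5036 0.2039 0.0872] d [ 0.006  0.067 -0.36 ] w [-0.    -0.001  0.001]
```

View pics/d3.png

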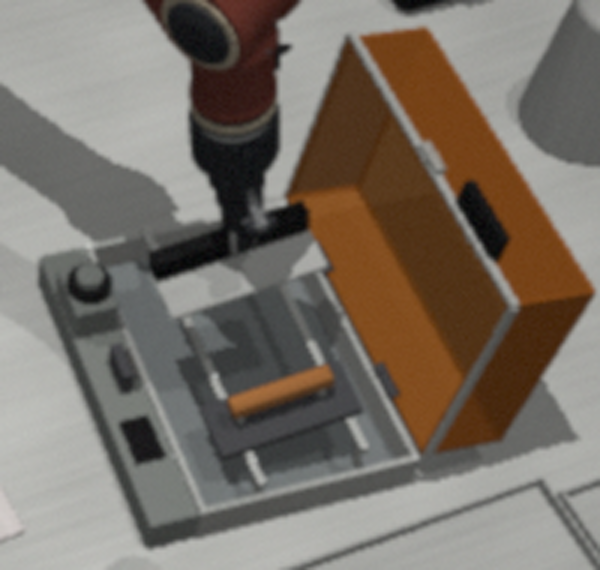

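```bash
python3 -m creep '[[0,0.02,-0.1,0,0,0],[0.002,0.04,-0.2,0,0,0],[0.004,0.055,-0.28,0,0,0],[0.006,0.063,-0.33,0,0,0],[0.006,0.064,-0.34,0,0,0],[0.006,0.064,-0.34,0,0,0],[0.006,0.064,-0.34,0,0,0]]'
python3 -m creep '[[0,0.001,-0.006,0,0,0],[0,0.001,-0.012,0,0,0],[0,0.001,-0.012,0,0,0]]'
python3 -m creep '[[0,0.001,-0.006,0,0,0],[0,0.001,-0.01,0,0,0],[0,0.001,-0.01,0,0,0]]'
```

```text
t: 22.72
eef_pos: [0.5067, 0.2011, 0.0956]
tcp_rot: [-1.016, 1.355, -1.161]
contact_force: [-0.1, -0.4, -1.4]
finger_gap: 0.183
t: 22.97
eef_pos: [0.5063, 0.2023, 0.0921]
tcp_rot: [-1.016, 1.354, -1.16]
contact_force: [-0.6, 0.4, -1.4]
finger_gap: 0.183
t: 23.22
eef_pos: [0.5058, 0.2028, 0.0884]
tcp_rot: [-1.018, 1.355, -1.159]
contact_force: [-0.3, -0.6, -1.8]
finger_gap: 0.181
```

```bash
python3 -m creep '[[0,0.001,-0.006,0,0,0],[0,0.001,-0.01,0,0,0],[0,0.001,-0.01,0,0,0]]'
python3 -m creep '[[0,0.001,-0.004,0,0,0],[0,0.001,-0.008,0,0,0],[0,0.001,-0.008,0,0,0]]'
```

```text
t: 23.47
eef_pos: [0.5059, 0.2033, 0.0854]
tcp_rot: [-1.017, 1.355, -1.159]
contact_force: [0.4, -0.7, -2.2]
finger_gap: 0.183
t: 23.72
eef_pos: [0.506, 0.2033, 0.0852]
tcp_rot: [-1.017, 1.353, -1.16]
contact_force: [-4.2, -4.1, 14.3]
finger_gap: 0.186
```

```bash
python3 -m creep '[[0,0,0,0,0,0],[0,0,0,0,0,0],[0,0,0,0,0,0],[0,0,0,0,0,0],[0,0,0,0,0,0]]' -0.2
python3 -m creep '[[0,-0.005,0.03,0,0,0],[0,-0.01,0.06,0,0,0],[-0.002,-0.03,0.16,0,0,0],[-0.003,-0.05,0.28,0,0,0],[-0.004,-0.07,0.38,0,0,0],[-0.004,-0.07,0.4,0,0,0]]'
python3 -c "
from h import *
s=Cam('scene');crop(s,345,85,545,275,3,'pics/d4.png')
go(np.array([.533,-.4475,.2]),-86.8)"
```

```text
t: 24.13
eef_pos: [0.5059, 0.2036, 0.0829]
tcp_rot: [-1.017, 1.355, -1.159]
contact_force: [0.6, 0.2, 0.5]
finger_gap: 0.4
t: 24.63
eef_pos: [0.5078, 0.1825, 0.2092]
tcp_rot: [-1.007, 1.349, -1.163]
contact_force: [1.6, 0.6, 1.0]
finger_gap: 0.403
t 24.68 to [ 0.533  -0.4475  0.2   ] d [ 0.085 -2.101 -0.027] w [-0.083  0.101 -0.936]
```

View pics/d4.png

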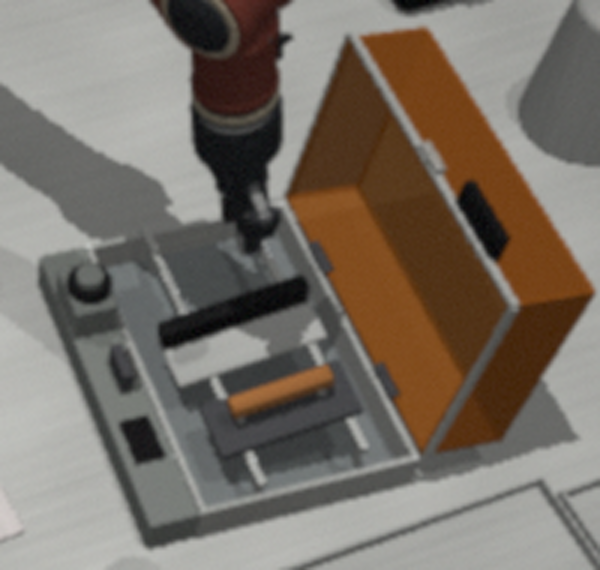

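The scraper lies flat across both rails beside the press. Next is the smoother.

```bash
python3 -m creep '[[0,-0.11,0,-0.01,0.01,-0.07],[0,-0.23,0,-0.02,0.02,-0.14],[0.01,-0.35,0,-0.03,0.03,-0.21],[0.01,-0.47,0,-0.04,0.04,-0.28],[0.02,-0.6,0,-0.05,0.05,-0.36],[0.02,-0.72,0,-0.06,0.06,-0.44],[0.03,-0.85,0,-0.06,0.06,-0.52],[0.03,-0.98,0,-0.06,0.06,-0.6]]' 0
python3 -m creep '[[0,-0.11,0,0,0,-0.07],[0,-0.23,0,-0.01,0.01,-0.14],[0.01,-0.35,0,-0.02,0.02,-0.21],[0.01,-0.47,0,-0.02,0.03,-0.28],[0.02,-0.6,0,-0.02,0.04,-0.33],[0.02,-0.72,0,-0.02,0.04,-0.33],[0.03,-0.85,0,-0.02,0.04,-0.33],[0.03,-0.98,0,-0.02,0.04,-0.33]]' 0
python3 -c "
from h import *
go(np.array([.533,-.4475,.11]),-86.8)"
```

```text
t: 25.35
eef_pos: [0.5136, -0.1127, 0.2026]
tcp_rot: [-0.493, 1.927, -1.85]
contact_force: [0.6, -0.1, 0.6]
finger_gap: 0.502
t: 26.02
eef_pos: [0.5229, -0.4062, 0.2021]
tcp_rot: [-0.085, 2.21, -2.175]
contact_force: [1.1, -1.1, -0.3]
finger_gap: 0.5
t 26.02 to [ 0.533  -0.4475  0.11  ] d [ 0.034 -0.138 -0.307] w [-0.01  -0.007 -0.008]
```

```bash
python3 -m creep '[[0.03,-0.08,-0.05,-0.01,-0.007,-0.008],[0.033,-0.12,-0.15,-0.01,-0.007,-0.008],[0.033,-0.12,-0.28,-0.01,-0.007,-0.008],[0.033,-0.12,-0.3,-0.01,-0.007,-0.008],[0.033,-0.12,-0.3,-0.01,-0.007,-0.008]]' 0
python3 -c "
from h import *
go(np.array([.533,-.4475,.03]),-86.8)
s=Cam('scene');crop(s,180,190,340,310,4.5,'pics/e1.png')"
```

```text
t: 26.43
eef_pos: [0.5304, -0.4389, 0.1088]
tcp_rot: [-0.067, 2.204, -2.191]
contact_force: [-0.8, -0.8, -0.2]
finger_gap: 0.499
t 26.43 to [ 0.533  -0.4475  0.03  ] d [ 0.009 -0.029 -0.263] w [-0.004 -0.005  0.001]
```

View pics/e1.png

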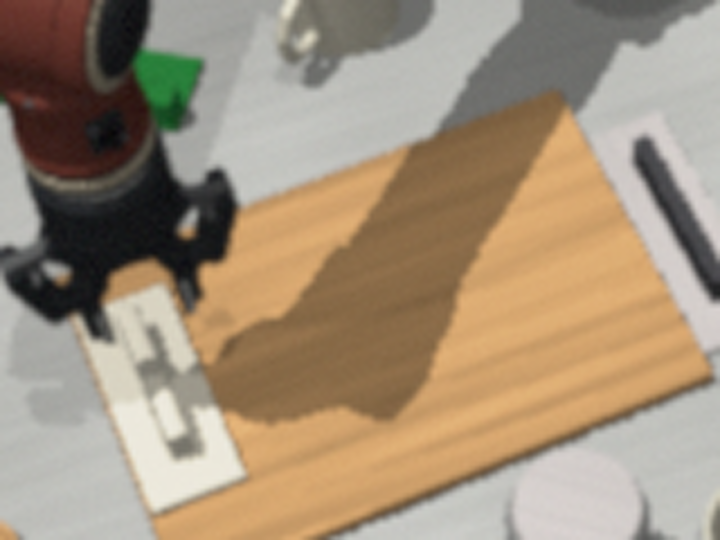

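```bash
python3 -m creep '[[0.005,-0.026,-0.1,0,0,0],[0.005,-0.026,-0.18,0,0,0],[0.005,-0.026,-0.24,0,0,0],[0.005,-0.026,-0.262,0,0,0],[0.005,-0.026,-0.268,0,0,0],[0.005,-0.026,-0.268,0,0,0],[0.005,-0.026,-0.268,0,0,0]]'
python3 -m creep '[[0,0,0,0,0,0],[0,0,0,0,0,0],[0,0,0,0,0,0],[0,0,0,0,0,0],[0,0,0,0,0,0],[0,0,0,0,0,0],[0,0,0,0,0,0]]' -1 90
python3 -m creep '[[0,0,0.03,0,0,0],[0,0,0.08,0,0,0],[0,0,0.2,0,0,0],[0,0,0.33,0,0,0],[0,0,0.46,0,0,0],[0,0,0.57,0,0,0],[0,0,0.57,0,0,0]]'
python3 -c "
from h import *
go(rack(-.1,0,.12),-5.8,10)
s=Cam('scene');crop(s,180,150,340,270,4.5,'pics/e2.png')"
```

```text
t: 27.07
eef_pos: [0.5357, -0.4501, 0.0353]
tcp_rot: [-0.055, 2.188, -2.196]
contact_force: [0.4, -0.1, 0.7]
finger_gap: 0.498
t: 27.65
eef_pos: [0.535, -0.4495, 0.0344]
tcp_rot: [-0.056, 2.191, -2.195]
contact_force: [0.3, 0.3, 6.2]
finger_gap: 0.136
t: 28.23
eef_pos: [0.5374, -0.4526, 0.2134]
tcp_rot: [-0.044, 2.174, -2.202]
contact_force: [0.1, -0.8, -0.4]
finger_gap: 0.144
t 28.23 to [0.4232 0.1942 0.1882] d [-0.381  2.156 -0.084] w [ 0.088 -0.079  0.943]
```

View pics/e2.png

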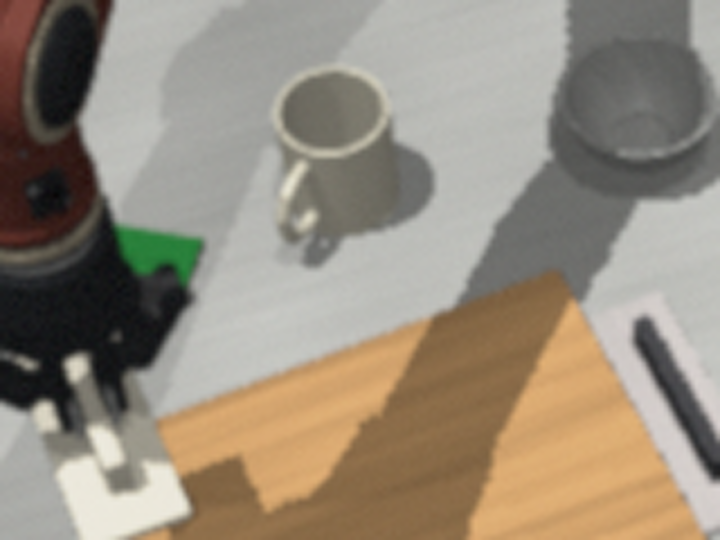

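```bash
python3 -m creep '[[0,0.1,0,0.01,-0.01,0.07],[0,0.2,0,0.02,-0.01,0.14],[0,0.3,0,0.03,-0.02,0.21],[0,0.4,0,0.04,-0.02,0.28],[0,0.5,0,0.05,-0.03,0.36],[0,0.6,0,0.06,-0.04,0.44],[0,0.72,0,0.06,-0.05,0.52],[0,0.84,0,0.06,-0.06,0.6]]'
python3 -m creep '[[-0.02,0.1,0,0,0,0.05],[-0.05,0.22,0,0.01,-0.01,0.1],[-0.08,0.34,0,0.01,-0.01,0.15],[-0.12,0.46,0,0.02,-0.02,0.2],[-0.16,0.58,0,0.02,-0.02,0.25],[-0.2,0.7,0,0.03,-0.03,0.3],[-0.25,0.82,0,0.03,-0.03,0.33],[-0.28,0.94,0,0.03,-0.03,0.33]]'
python3 -c "
from h import *
go(rack(-.092,0,.12),-5.8,10)"
```

```text
t: 28.95
eef_pos: [0.5324, -0.1965, 0.2021]
tcp_rot: [-0.76, 1.695, -1.539]
contact_force: [0.4, 1.1, -1.5]
finger_gap: 0.14
t: 29.62
eef_pos: [0.4472, 0.0851, 0.2024]
tcp_rot: [-1.022, 1.373, -1.161]
contact_force: [1.0, 0.2, -1.0]
finger_gap: 0.14
t 29.62 to [0.4312 0.1934 0.1882] d [-0.053  0.361 -0.047] w [-0.001 -0.008  0.011]
```

```bash
python3 -m creep '[[-0.01,0.1,0,0,0,0],[-0.03,0.2,0,0,-0.008,0.01],[-0.05,0.3,0,0,-0.008,0.01],[-0.053,0.35,-0.04,0,-0.008,0.01],[-0.053,0.35,-0.04,0,-0.008,0.01],[-0.053,0.35,-0.04,0,-0.008,0.01]]'
python3 -c "
from h import *
go(rack(-.092,0,.0205),-5.8,10)
s=Cam('scene');crop(s,345,85,545,275,3,'pics/e3.png')"
```

```text
t: 30.12
eef_pos: [0.4325, 0.1896, 0.1904]
tcp_rot: [-1.023, 1.352, -1.154]
contact_force: [0.5, -1.1, -1.6]
finger_gap: 0.136
t 30.12 to [0.4329 0.2106 0.0902] d [ 0.001  0.07  -0.334] w [-0.001  0.001 -0.001]
```

View pics/e3.png

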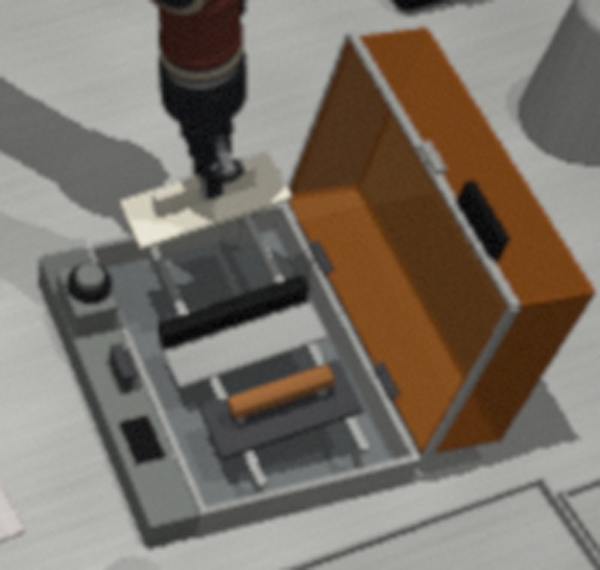

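```bash
python3 -m creep '[[0,0.02,-0.1,0,0,0],[0,0.04,-0.2,0,0,0],[0,0.055,-0.27,0,0,0],[0,0.064,-0.31,0,0,0],[0,0.066,-0.325,0,0,0],[0,0.066,-0.325,0,0,0],[0,0.066,-0.325,0,0,0]]'
python3 -m creep '[[0,0.001,-0.006,0,0,0],[0,0.001,-0.012,0,0,0],[0,0.001,-0.012,0,0,0]]'
python3 -m creep '[[0,0.001,-0.006,0,0,0],[0,0.001,-0.01,0,0,0],[0,0.001,-0.01,0,0,0]]'
```

```text
t: 30.75
eef_pos: [0.4349, 0.2085, 0.0945]
tcp_rot: [-1.016, 1.352, -1.158]
contact_force: [0.5, 0.5, -1.6]
finger_gap: 0.14
t: 31.0
eef_pos: [0.4346, 0.2095, 0.091]
tcp_rot: [-1.016, 1.351, -1.157]
contact_force: [-0.1, -0.5, -1.8]
finger_gap: 0.142
t: 31.25
eef_pos: [0.4348, 0.2101, 0.0889]
tcp_rot: [-1.016, 1.35, -1.157]
contact_force: [-2.1, -1.6, 9.4]
finger_gap: 0.143
```

```bash
python3 -m creep '[[0,0,-0.003,0,0,0],[0,0,-0.004,0,0,0]]'
python3 -m creep '[[0,0,0,0,0,0],[0,0,0,0,0,0],[0,0,0,0,0,0],[0,0,0,0,0,0],[0,0,0,0,0,0]]' -0.25
python3 -m creep '[[0,-0.005,0.03,0,0,0],[0,-0.01,0.06,0,0,0],[-0.002,-0.03,0.16,0,0,0],[-0.003,-0.05,0.28,0,0,0],[-0.004,-0.07,0.4,0,0,0],[-0.004,-0.07,0.52,0,0,0],[-0.004,-0.07,0.6,0,0,0]]'
python3 -c "
from h import *
s=Cam('scene');crop(s,270,85,545,275,2.9,'pics/e4.png')
s=Cam('top');crop(s,70,110,390,330,2.5,'pics/e5.png')"
```

```text
t: 31.42
eef_pos: [0.4348, 0.2101, 0.0888]
tcp_rot: [-1.016, 1.35, -1.157]
contact_force: [-4.3, -6.2, 24.4]
finger_gap: 0.138
t: 31.83
eef_pos: [0.4341, 0.2101, 0.0862]
tcp_rot: [-1.018, 1.352, -1.156]
contact_force: [-0.9, -0.3, 0.7]
finger_gap: 0.379
t: 32.42
eef_pos: [0.4338, 0.1892, 0.2707]
tcp_rot: [-1.012, 1.349, -1.157]
contact_force: [1.5, 1.1, 0.3]
finger_gap: 0.379
```

View pics/e4.png

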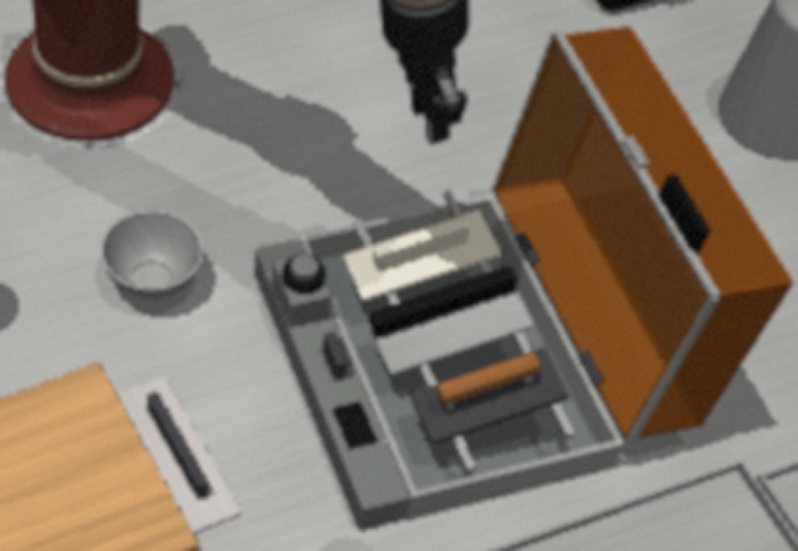

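View pics/e5.png

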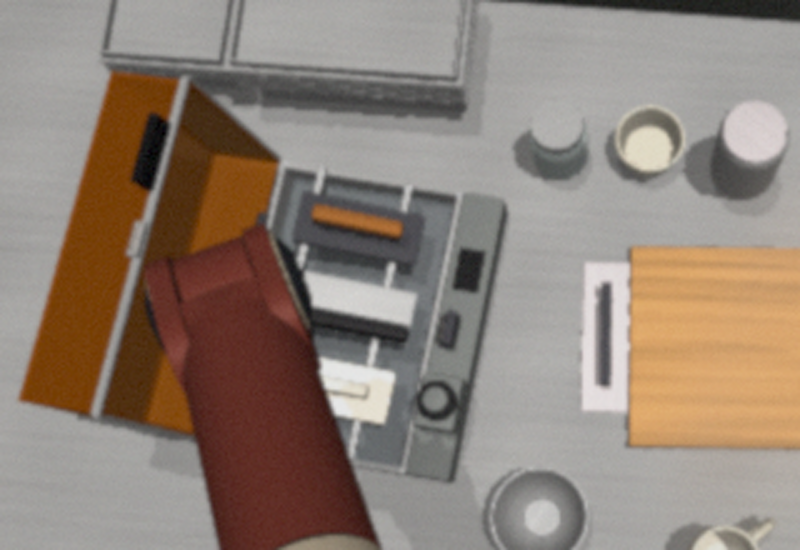

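Scene view: the smoother, scraper and press all lie flat across both rails, and the guide is flush at the board's +y edge. Next is closing the hood from behind.

```bash
python3 -c "
from h import *
go(cab(0,.27,.35),-5.8)
go(cab(0,.27,.235),-5.8)
print('per 10mm cab y:',rz(CY).apply([0,.01,0])/.3)"
```

```text
t 32.52 to [0.5521 0.4734 0.35  ] d [0.389 0.943 0.261] w [-0.119  0.022  0.001]
t 32.52 to [0.5521 0.4734 0.235 ] d [ 0.389  0.943 -0.122] w [-0.119  0.022  0.001]
per 10mm cab y: [0.0034 0.0332 0.    ]
```

```bash
python3 -m creep '[[0,0,0.1,-0.03,0,0],[0,0,0.2,-0.06,0,0],[0.05,0.1,0.27,-0.1,0,0],[0.1,0.2,0.27,-0.115,0,0],[0.17,0.32,0.27,-0.115,0,0],[0.24,0.45,0.27,-0.115,0,0],[0.31,0.57,0.27,-0.115,0,0],[0.37,0.69,0.27,-0.115,0,0]]' -1
python3 -c "
from h import *
go(cab(0,.27,.35),-5.8)"
```

```text
t: 33.18
eef_pos: [0.5443, 0.3957, 0.3467]
tcp_rot: [-1.141, 1.268, -1.292]
contact_force: [0.9, -1.2, 0.7]
finger_gap: 0.001
t 33.18 to [0.5521 0.4734 0.35  ] d [0.026 0.259 0.011] w [-0.001  0.015  0.   ]
```

```bash
python3 -m creep '[[0.01,0.1,0,0,0.01,0],[0.02,0.2,0,0,0.015,0],[0.026,0.26,0,0,0.015,0],[0.026,0.26,-0.1,0,0.015,0],[0.026,0.26,-0.2,0,0.015,0],[0.026,0.26,-0.28,0,0.015,0],[0.026,0.26,-0.35,0,0.015,0],[0.026,0.26,-0.35,0,0.015,0]]' -1
python3 -c "
from h import *
go(cab(0,.212,.24),-5.8)
s=Cam('scene');cv2.imwrite('pics/f1.png',s.p)"
```

```text
t: 33.85
eef_pos: [0.5493, 0.47, 0.2357]
tcp_rot: [-1.171, 1.285, -1.283]
contact_force: [-0.0, -0.1, -0.2]
finger_gap: -0.002
t 33.85 to [0.5462 0.4157 0.24  ] d [-0.01  -0.181  0.014] w [ 0.004 -0.006 -0.001]
```

View pics/f1.png

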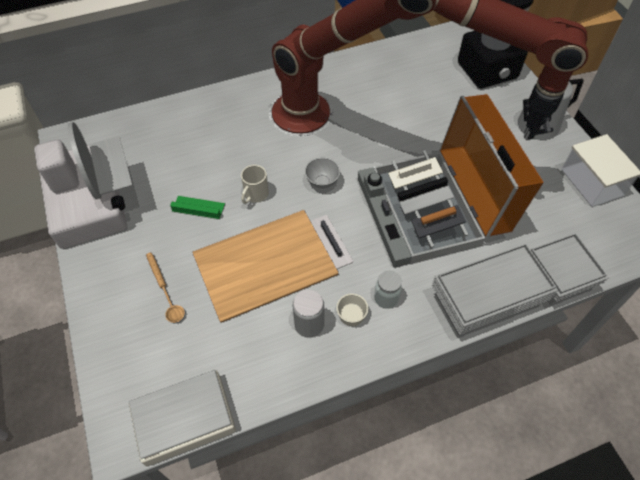

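The gripper is behind the upright hood at (540,115), its fingers near the outer face. The tools and guide are in place. I'll push.

```bash
python3 -m creep '[[-0.012,-0.123,0.007,0,0,0],[-0.02,-0.17,0.015,0,0,0],[-0.022,-0.206,0.023,0,0,0],[-0.028,-0.272,0.047,0,0,0],[-0.034,-0.338,0.067,0,0,0],[-0.04,-0.405,0.08,0,0,0],[-0.04,-0.405,0.08,0,0,0]]' -1
python3 -c "
from h import *
s=Cam('scene');crop(s,345,35,585,275,2.5,'pics/f2.png')"
```

```text
t: 34.48
eef_pos: [0.5405, 0.3495, 0.2697]
tcp_rot: [-1.152, 1.285, -1.283]
contact_force: [0.5, -0.3, 0.2]
finger_gap: 0.002
```

View pics/f2.png

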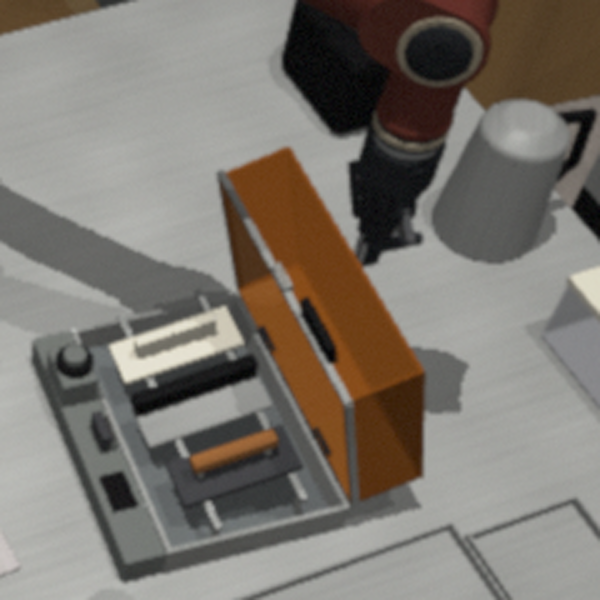

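```bash
python3 -m creep '[[-0.005,-0.045,-0.025,0,0,0],[-0.009,-0.087,-0.03,0,0,0],[-0.015,-0.155,-0.035,0,0,0],[-0.023,-0.23,-0.04,0,0,0],[-0.03,-0.295,-0.055,0,0,0],[-0.036,-0.36,-0.08,0,0,0],[-0.036,-0.36,-0.08,0,0,0]]' -1
python3 -c "
from h import *
s=Cam('scene');crop(s,345,35,585,275,2.5,'pics/f3.png')"
```

```text
t: 35.12
eef_pos: [0.5293, 0.24, 0.2422]
tcp_rot: [-1.158, 1.285, -1.286]
contact_force: [1.2, -0.1, 0.4]
finger_gap: 0.001
```

View pics/f3.png

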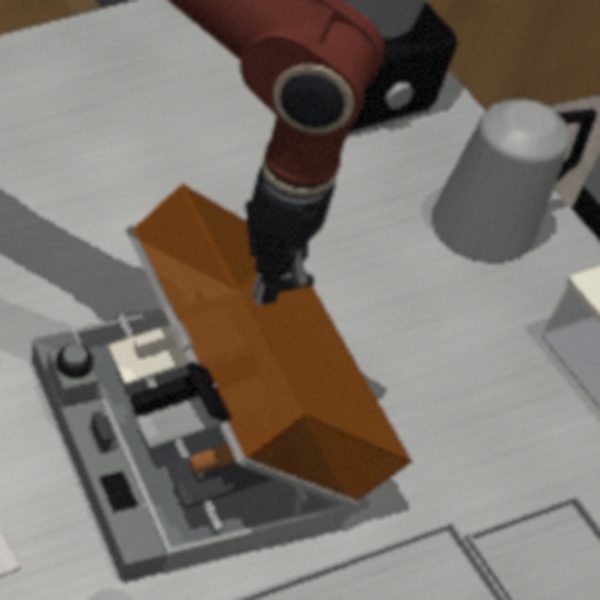

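```bash
python3 -m creep '[[-0.006,-0.06,-0.025,0,0,0],[-0.012,-0.117,-0.05,0,0,0],[-0.018,-0.18,-0.095,0,0,0],[-0.024,-0.237,-0.14,0,0,0],[-0.03,-0.29,-0.195,0,0,0],[-0.034,-0.337,-0.25,0,0,0],[-0.034,-0.337,-0.25,0,0,0]]' -1
python3 -c "
from h import *
go(cab(0,-.09,.135),-5.8)
s=Cam('scene');crop(s,345,35,585,275,2.5,'pics/f4.png')"
```

```text
t: 35.75
eef_pos: [0.5172, 0.1396, 0.1646]
tcp_rot: [-1.164, 1.288, -1.283]
contact_force: [-0.3, -1.1, -0.5]
finger_gap: -0.001
t 35.75 to [0.5157 0.1153 0.135 ] d [-0.005 -0.081 -0.099] w [ 0.001 -0.004  0.001]
```

View pics/f4.png

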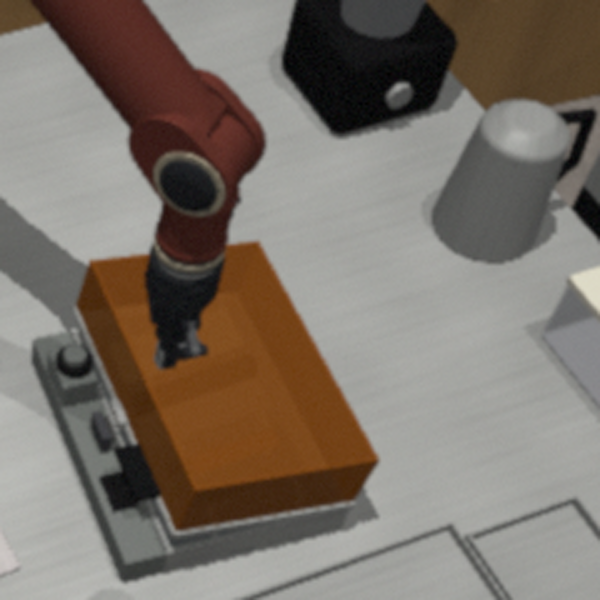

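Hood is nearly down, about 0.15 rad. I'll press near the free edge past the catch, watching force.

```bash
python3 -m creep '[[-0.002,-0.03,-0.01,0,0,0],[-0.004,-0.06,-0.035,0,0,0],[-0.005,-0.078,-0.05,0,0,0],[-0.005,-0.078,-0.065,0,0,0],[-0.005,-0.078,-0.075,0,0,0],[-0.005,-0.078,-0.075,0,0,0]]' -1
python3 -m creep '[[0,0,-0.01,0,0,0],[0,0,-0.02,0,0,0],[0,0,-0.03,0,0,0],[0,0,-0.03,0,0,0]]' -1
```

```text
t: 36.3
eef_pos: [0.5172, 0.1167, 0.1469]
tcp_rot: [-1.16, 1.282, -1.285]
contact_force: [-3.4, -5.7, 14.5]
finger_gap: -0.003
t: 36.63
eef_pos: [0.5169, 0.1175, 0.1361]
tcp_rot: [-1.158, 1.284, -1.283]
contact_force: [0.2, 0.0, -0.3]
finger_gap: -0.002
```

```bash
python3 -m creep '[[0,0,-0.01,0,0,0],[0,0,-0.015,0,0,0],[0,0,-0.015,0,0,0]]' -1
python3 -m creep '[[0,0,0.02,0,0,0],[0,0,0.1,0,0,0],[0,0,0.2,0,0,0],[0,0,0.2,0,0,0]]' -1
python3 -c "
from h import *
s=Cam('scene');crop(s,275,35,585,275,2.5,'pics/f5.png')
go([.425,.0765,.15],-5.8)"
```

```text
t: 36.88
eef_pos: [0.5172, 0.1184, 0.1349]
tcp_rot: [-1.158, 1.282, -1.284]
contact_force: [-5.8, -5.6, 25.1]
finger_gap: 0.001
t: 37.22
eef_pos: [0.5197, 0.1216, 0.196]
tcp_rot: [-1.148, 1.279, -1.28]
contact_force: [0.2, 1.0, 0.2]
finger_gap: -0.002
t 37.27 to [0.425  0.0765 0.15  ] d [-0.312 -0.148 -0.146] w [-0.004  0.004 -0.001]
```

View pics/f5.png

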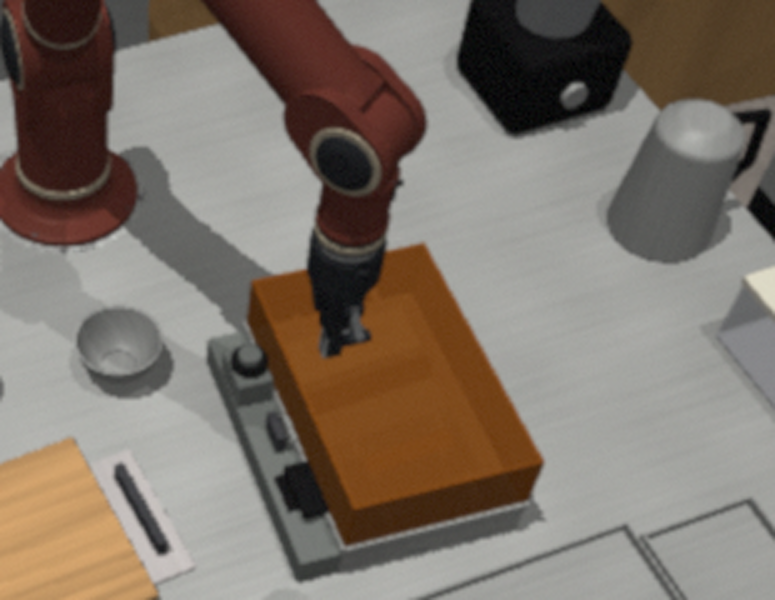

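Hood is shut: firm contact at z=0.135, and the picture shows the rim seated. Next is the button at (248,358) in the crop.

```bash
python3 -m creep '[[-0.04,-0.1,0,0,0,0],[-0.1,-0.15,0,0,0,0],[-0.2,-0.16,0,0,0,0],[-0.29,-0.16,-0.02,0,0,0],[-0.31,-0.15,-0.1,0,0,0],[-0.31,-0.15,-0.14,0,0,0],[-0.31,-0.15,-0.14,0,0,0]]' -1
python3 -c "
from h import *
go([.426,.0765,.1],-5.8)
s=Cam('scene');crop(s,335,125,435,205,6,'pics/g1.png')
s=Cam('top');crop(s,200,220,300,300,6,'pics/g2.png')"
```

```text
t: 37.85
eef_pos: [0.4208, 0.0737, 0.1468]
tcp_rot: [-1.164, 1.288, -1.277]
contact_force: [-1.0, 0.4, -0.5]
finger_gap: -0.001
t 37.85 to [0.426  0.0765 0.1   ] d [ 0.017  0.009 -0.156] w [-0.002 -0.004 -0.002]
```

View pics/g1.png

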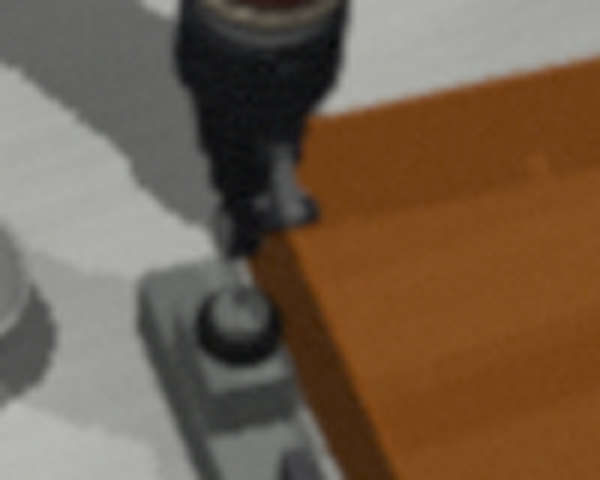

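```bash
python3 -c "
from h import *
s=Cam('scene');o=sensors.observe()['eef_pos']
for p in (o,[.426,.0765,.095],[.426,.0765,.147]): print((s.proj(p)-[335,125])*6)"
```

```text
[240.5491 248.3102]
[237.8411 321.9615]
[245.7288 253.0832]
```

```bash
python3 -m creep '[[0.014,0.005,-0.05,0,0,0],[0.014,0.005,-0.1,0,0,0],[0.014,0.005,-0.14,0,0,0],[0.014,0.005,-0.155,0,0,0],[0.014,0.005,-0.155,0,0,0],[0.014,0.005,-0.155,0,0,0]]' -1
python3 -m creep '[[0,0,-0.006,0,0,0],[0,0,-0.012,0,0,0],[0,0,-0.012,0,0,0],[0,0,-0.012,0,0,0]]' -1
```

```text
t: 38.5
eef_pos: [0.4288, 0.0758, 0.1036]
tcp_rot: [-1.156, 1.284, -1.28]
contact_force: [-0.2, -0.6, 2.8]
finger_gap: -0.002
t: 38.83
eef_pos: [0.4289, 0.0758, 0.1009]
tcp_rot: [-1.155, 1.282, -1.281]
contact_force: [-2.2, -1.2, 13.6]
finger_gap: -0.003
```

```bash
python3 -m creep '[[0,0,-0.006,0,0,0],[0,0,-0.012,0,0,0],[0,0,-0.012,0,0,0],[0,0,-0.012,0,0,0]]' -1
python3 -c "
from h import *
s=Cam('scene');crop(s,335,125,435,205,6,'pics/g3.png')"
```

```text
t: 39.17
eef_pos: [0.429, 0.0758, 0.1003]
tcp_rot: [-1.155, 1.279, -1.284]
contact_force: [-7.7, -3.0, 43.6]
finger_gap: 0.002
```

View pics/g3.png

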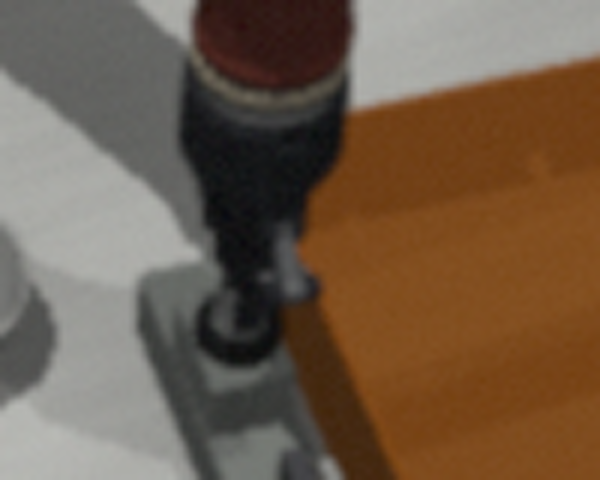

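Hard stop reached at z≈0.1005 and 44 N. I'll back off in small steps to check the spring travel.

```bash
python3 -m creep '[[0,0,0.018,0,0,0],[0,0,0.018,0,0,0],[0,0,0.018,0,0,0],[0,0,0.018,0,0,0]]' -1
python3 -m creep '[[0,0,0.006,0,0,0],[0,0,0.006,0,0,0],[0,0,0.006,0,0,0],[0,0,0.006,0,0,0]]' -1
python3 -m creep '[[0,0,0.006,0,0,0],[0,0,0.006,0,0,0],[0,0,0.006,0,0,0],[0,0,0.006,0,0,0]]' -1
python3 -m creep '[[0,0,0.008,0,0,0],[0,0,0.008,0,0,0],[0,0,0.008,0,0,0],[0,0,0.008,0,0,0]]' -1
```

```text
t: 39.55
eef_pos: [0.4289, 0.0758, 0.1017]
tcp_rot: [-1.155, 1.283, -1.281]
contact_force: [0.6, 0.3, 4.6]
finger_gap: 0.002
t: 39.88
eef_pos: [0.4288, 0.0758, 0.103]
tcp_rot: [-1.156, 1.284, -1.28]
contact_force: [2.4, 0.6, 4.6]
finger_gap: -0.002
t: 40.22
eef_pos: [0.4277, 0.0755, 0.1046]
tcp_rot: [-1.158, 1.285, -1.28]
contact_force: [2.3, 0.7, 3.2]
finger_gap: 0.001
t: 40.55
eef_pos: [0.4272, 0.0753, 0.1069]
tcp_rot: [-1.159, 1.285, -1.28]
contact_force: [0.8, 0.1, 0.3]
finger_gap: 0.004
```

The spring was felt from 0.107 to 0.101, which is the full 6 mm, so the button bottomed and has now been released. I'll retreat and check everything.

```bash
python3 -m creep '[[0,0,0.1,0,0,0],[0,0,0.2,0,0,0],[0,0,0.3,0,0,0],[0,-0.05,0.4,0,0,0],[0,-0.1,0.45,0,0,0],[0,-0.1,0.45,0,0,0]]' -1
python3 -m creep '[[0.0,-0.1,0,0,0,0],[0,-0.2,0,0,0,0],[0,-0.3,0,0,0,0],[0,-0.4,0,0,0,0],[0,-0.55,0,0,0,0],[0,-0.7,0,0,0,0],[0,-0.85,0,0,0,0],[0,-1,0,0,0,0]]' -1
python3 -c "
from h import *
s=Cam('scene');cv2.imwrite('pics/h1.png',s.p);crop(s,270,190,370,270,7,'pics/h3.png')
t=Cam('top');cv2.imwrite('pics/h2.png',t.p);crop(t,290,190,370,310,5,'pics/h4.png')"
```

```text
t: 41.05
eef_pos: [0.4289, 0.0427, 0.2444]
tcp_rot: [-1.154, 1.284, -1.287]
contact_force: [0.9, 0.2, -0.1]
finger_gap: -0.001
t: 41.72
eef_pos: [0.4263, -0.2421, 0.2406]
tcp_rot: [-1.159, 1.288, -1.277]
contact_force: [1.0, -0.3, 0.5]
finger_gap: 0.005
```

View pics/h1.png

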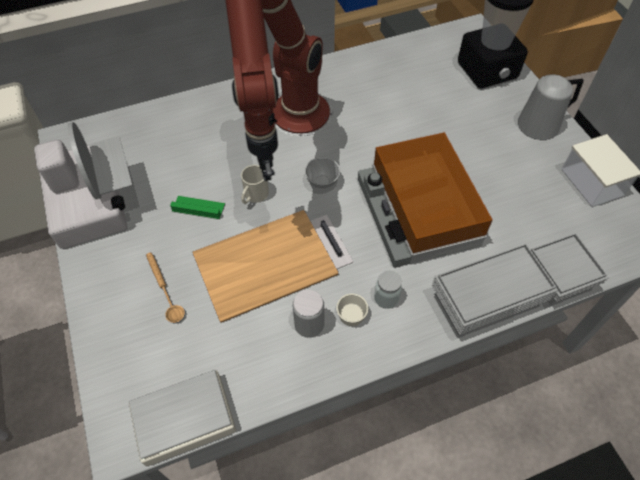

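View pics/h3.png

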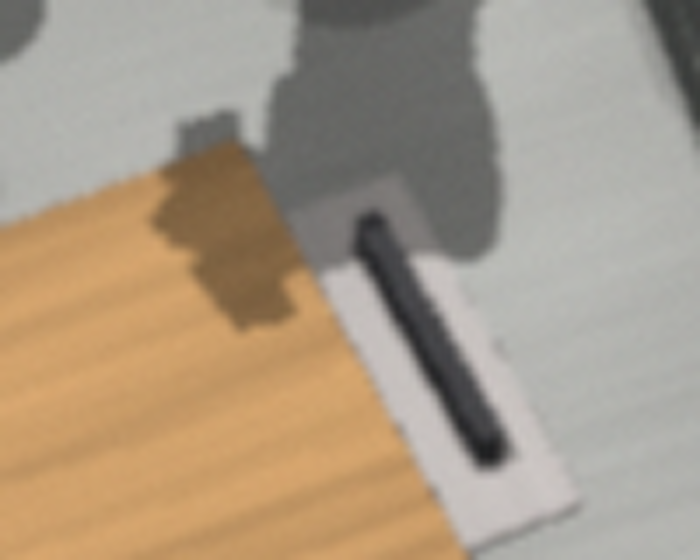

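View pics/h4.png

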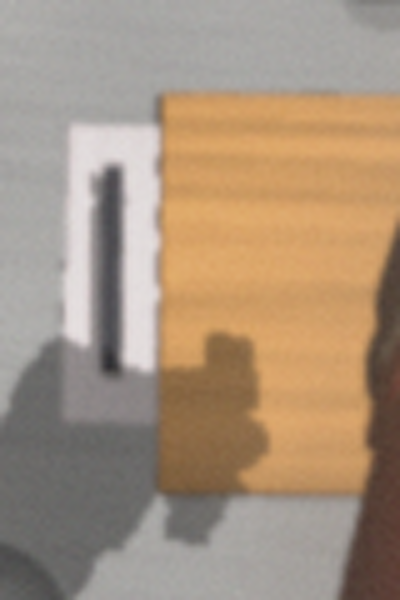

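Run:
```python
from h import *
t=Cam("top"); s=Cam("scene")
def edge(gray,pts): pass
# subpixel edges: in top rows scan luminance/saturation
hsv=cv2.cvtColor(t.p,cv2.COLOR_BGR2HSV).astype(float); S=cv2.GaussianBlur(hsv[:,:,1],(3,3),0); V=cv2.GaussianBlur(t.p.astype(float).mean(2),(3,3),0)
def cross(a,x0,up):
    th=(a.min()+a.max())/2
    for i in range(len(a)-1):
        if (a[i]<th<=a[i+1]) : return x0+i+(th-a[i])/(a[i+1]-a[i])
E_,G=[],[]
for r in range(217,258):
    e=cross(S[r,315:332],315,1); g=cross(V[r,297:309],297,1)
    if r>212: E_.append(t.at(e,r,.015)[:2]); G.append(t.at(g,r,.005)[:2])
E_,G=np.array(E_),np.array(G)
for n,P in(("board",E_),("guide outer",G)):
    p=np.polyfit(P[:,0],P[:,1],1); print(n,"angle deg",np.degrees(np.arctan(p[0])),"y at .517",np.polyval(p,.517),"rms",np.std(P[:,1]-np.polyval(p,P[:,0])))
T=lambda a,b:(290+a/5,190+b/5)
print([t.at(*T(*q),.005)[:2] for q in((70,125),(64,422))],[t.at(*T(*q),.015)[:2] for q in((160,95),(158,492))])
S5=lambda a,b:(270+a/7,190+b/7)
print("scene guide far corners",[s.at(*S5(*q),.005)[:2] for q in((400,173),(580,507),(472,555))],"board",[s.at(*S5(*q),.015)[:2] for q in((237,140),)])
```

```text
board angle deg 3.423472111883332 y at .517 -0.1292420156936699 rms 0.0003654260280721383
guide outer angle deg 2.626352835557437 y at .517 -0.07289174839831511 rms 0.000572451090684952
[array([ 0.6138, -0.0699]), array([ 0.4347, -0.0804])] [array([ 0.6337, -0.1227]), array([ 0.3971, -0.1381])]
scene guide far corners [array([ 0.4359, -0.0767]), array([ 0.6164, -0.0701]), array([ 0.6211, -0.1192])] board [array([ 0.4008, -0.1377])]
```

Guide checks out: outer edge 56.3 mm from the board edge (56 expected), angle off 0.006–0.014 rad, and about 9 mm off centre. I'll hand in.

```bash
python3 -c "
from cell import ctrl
print(ctrl.job_done())"
```

```text
the job is handed in; nothing more can be done
None
```

I completed the whole job and handed it in at about 42 s of the 210 s allowed. No verdict came back, so the results below are my own checks.

- **Guide:** it lies flat and flush against the board's cabinet-facing edge. Its outer edge is 56.3 mm from the board edge, so the gap is about 0.3 mm. It is about 9 mm off centre. Two readings of its angle to the board disagreed, 0.006 and 0.014 rad, both within the 0.03 limit.
- **Tools:** press, scraper and smoother were the only used tools there; no pounder was on the board. Pictures taken before the hood shut showed all three handle up across both rails. I could not measure them again once it was closed.
- **Hood:** it snapped past its catch. The fingers then met its top firmly at a height of 0.135 m, which matches the shut height.
- **Start button:** it reached a hard stop, and I felt the spring over the full 6 mm as it came back up. The stop took 44 N on the fingers, more than needed.
- **Everything else:** the bystanders and the green look-alike appear where they started, judged by eye from the pictures. The arm was clear of everything at the end.

The two cameras disagreed by about 4–8 mm in world x. I averaged them and relied on feeling contact wherever the fit mattered.

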